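# Load the dead-weight tester and set its valve

## Task

Get the dead-weight tester ready: first swing its valve lever fully home to the closed stop, then lift the dust cover off the weight carrier and set it down, upright, on the rubber mat. Lower every steel slab weight lying on the bench gently onto the carrier, one on another in a single square, centred pile lying lengthwise along the carrier, the long slabs underneath and the short ones on top, without forcing the sprung carrier down. Last of all swing the lever to the 45 degree mark, and leave the gauges and the spanner alone.

Things in the scene. Friction and masses are not known exactly. Their poses are not given: they have to be found in the camera images.
- tester: Dead-weight tester, fixed to the bench: blue base plate 180 (own x) x 330 (own y) x 12 mm, origin under its centre, z up. An aluminium housing (72 mm across, top 52 mm above the bench) stands at own y = +80 mm and bears the weight carrier; a steel valve block (50 mm cube-like, top 52 mm up) with the lever stands at own y = -100 mm.
- load_axis (a point): Centre of the housing's top face, 52 mm above the bench, on the axis of the weight carrier; axes parallel to the tester's. The carrier is a flat aluminium plate 120 (x) x 100 (y) x 8 mm, centred on this axis; its unloaded top stands between 40 and 77 mm above this point, different at each start and not given: it must be felt or seen. It is sprung and sinks straight down about 0.4 mm per newton.
- carrier (a joint): How far the sprung carrier has been pressed down, m: about 0.002 under its own weight, about 0.012 under all four weights, 0.030 at its bottom stop (stiffness about 2500 N/m). Pressing it beyond 0.023 counts as forcing it.
- lever (a joint): Angle of the valve lever, rad: 0 at the closed stop, where the arm points along the tester's -x; grows anticlockwise seen from above to 1.57 (arm along the tester's -y). White marks on the base plate at 0, 45 and 90 degrees (45 degrees = 0.785). Stiff: it stays where left; about 1.5 N at the grip moves it.
- lever_pivot (a point): Point on the lever's upright hinge axis, at the top of the valve block, 52 mm above the bench; axes parallel to the tester's.
- lever_grip (a point): Top of the lever's black upright grip, a round post 22 mm across standing 48 mm above the 8 mm thick flat arm, 100 mm from the hinge axis; the top is 114 mm above the bench. Can be pinched from above; it can turn between the fingers.
- cover: Grey dust cover of the carrier, an inverted shallow tray 142 (x) x 122 (y) x 16 mm with a rib handle along its x on top, 70 long, 14 thick, from 16 to 44 mm above its origin. Origin: centre of its lower rim, z up. At the start it sits on the carrier, its rim 12 mm below the carrier's top, 5 to 9 mm of play on each side; loose, 0.18 kg. Lift it straight up at least 20 mm before moving sideways.
- mat: Grey rubber mat 190 (x) x 170 (y) x 3 mm fixed on the bench; origin under its centre. The cover goes here.
- long1: Long steel slab weight, 110 (x) x 50 (y) x 18 (z) mm, about 0.7 kg, lying flat on the bench; origin: its centre, z across its thickness; either face may be up. Grip it across its 50 mm. May be absent.
- long2: Long steel slab weight, 110 (x) x 50 (y) x 18 (z) mm, about 0.7 kg, lying flat on the bench; origin: its centre, z across its thickness; either face may be up. Grip it across its 50 mm. May be absent.
- short1: Short steel slab weight, 80 (x) x 50 (y) x 18 (z) mm, about 0.5 kg, lying flat on the bench; origin: its centre, z across its thickness; either face may be up. Grip it across its 50 mm. May be absent.
- short2: Short steel slab weight, 80 (x) x 50 (y) x 18 (z) mm, about 0.5 kg, lying flat on the bench; origin: its centre, z across its thickness; either face may be up. Grip it across its 50 mm. May be absent.
- gauge_big: Bystander: dial gauge lying on its back, 116 mm across, 35 mm high, origin under its centre. Leave alone.
- gauge_small: Bystander: dial gauge lying on its back, 84 mm across, 35 mm high, origin under its centre. Leave alone.
- spanner: Bystander: steel spanner lying on the bench. Leave alone.

How it is judged:
By the outcome, as a careful person would: the job done as asked, in the order asked, and still so for the second after the job is handed in, with the robot touching nothing.
Of long1, long2, short1, short2 only 3 to 4 are there at a start; the rules pass over those that are not, and their reading is None.
At some moment in a run one of long1, long2, short1, short2 may be knocked a few centimetres aside while the robot is not near it.
Once in a run the grip may slacken for a moment while it holds something.
It also fails if it takes over 210 s, if anything falls off the work surface, if the arm or the gripper's body presses on something with over 40 N, if the wrist force passes 120 N, or if a joint passes its speed limit or range.

## Robot

A 7-joint arm with a two-finger parallel gripper is mounted at the origin on the work surface. World frame = base frame: x ahead of the robot, y to its left, z up, the work surface at z = 0. Lengths are in m, angles in rad, forces in N, time in s.
With the tool pointing down it reaches from about 0.4 to 0.85 m from the base axis. Payload 6.9 kg.
Tool frame: the origin (TCP) lies at the centre of the arm's flange, where the gripper is bolted on; the fingertips stand 173 mm ahead of it and the grasp point (between the pads) lies 155 mm ahead of it; x points along the fingers, y is the direction in which the jaws open and shut, and the axes are right-handed (so a half turn about x gives the same grasp; the last joint's range is limited). The gripper opens to 85 mm and grips with 20 to 120 N. Pads are 22 mm wide; open, the fingers measure 114 mm over their backs; the gripper's body (76 mm by 85 mm) begins 54 mm behind the grasp point. The pads swing forward as they close: fully open they stand 13 mm farther back than shut.
Start: joints at [1.419, 0.507, -0.238, 1.5, 0.126, 1.149, -0.155], TCP at [0.159, -0.604, 0.405] pointing down, gripper open.
Joint ranges: [-3.08, 3.08], [-0.24, 2.05], [-1.43, 1.35], [0, 2.5], [-1.52, 4.66], [0.17, 1.96], [-2.89, 2.89]. Speed limits (rad/s): [2.39, 2.39, 3.14, 3.14, 3.14, 3.14, 3.14].

## Interface

Orientations are given as a unit quaternion [w, x, y, z].
In Python, from plant import r, viewer, job gives the robot as it stands. The module is installed in compiled form; this text tells all that it offers.
- The arm moves only by the tool apply_moves, never from a script. Its argument "targets" is a list of rows, each an object of numbers: "ax", "ay", "az": the turn, a rotation vector about the world's x, y, z in units of 5 degrees (1.0 is 5 degrees); "dx", "dy", "dz": the shift along the world's x, y, z in units of 25 mm (1.0 is 25 mm); "hand": the gripper's target within -1 to 1 (fully open at 1, half-way at 0, shut at -1). A call has 1 to 10 rows; each row is the pose to reach, as a shift and turn from the pose measured when the call began; what a row does not reach only later rows make up. A row lasts 1/10 s, in which the tool goes at most 50 mm and 8.59 degrees, less where a joint would pass 70% of its speed; a pose out of reach is approached as far as the arm can. A call with a gripper value outside its range is refused whole. The fingers move at their own pace and stop on an object; the grip force is fixed at half the most. Time passes only in rows, so rows that repeat a pose let the fingers close. It gives the time, the measured TCP pose, the force and the opening at its end, in the units of the state.
- r.get_obs(): the state, without advancing time (a new reading comes with each control period).
- viewer.get_image(name): name is "side" or "top" or "wrist"; returns a dict with "image" (400x640x3 uint8, red, green, blue), "depth" (400x640 float32, m along the optical axis (not along the pixel's ray), 0 where there is no reading), "K" (3x3 intrinsics, pixels), "extrinsics" (4x4, takes a point from camera to world coordinates); the wrist camera has in their place "tool_from_camera" (4x4, takes a point from camera to tool coordinates, whose origin is the TCP and whose axes are the tool frame's). Camera axes: x right, y down, z forward; pixel columns grow to the right and rows downward; lengths in m; the calibration is good to about 2 mm. A picture is of the moment at which its call begins: read the wrist's pose just before it.
- job.sign_off(): hands the job in, once; it reports no verdict.
The state is a dict: "time": time; "joint_positions": joint angles; "joint_vel": joint speeds; "tau": joint torques, N m; "position": TCP position; "tcp_rot": TCP orientation; "ft_force": force on the tool from outside, world axes, zero at the start; "ft_torque": the same for the moment, N m; "grip_width": finger opening in m.
Only numpy, scipy, OpenCV 4.12 (cv2) and the standard library are available. Lean on these libraries where they do the work, as an engineer would, in place of code of your own. Each camera call takes 0.05 s, during which the arm holds its last target. There are 200 camera calls.

## Working session

There is one attempt and no reset: what is moved stays moved. The work goes in short steps, Python scripts to look and compute and a tool call to move; the robot and the scene stay as the last step left them, time stands still between calls to the robot, and variables do not carry over. Pictures are saved under pics/ and viewed, about 12 in all and at most 16, crops included, and the job is handed in when it is done.

Besides the shell and the picture viewer there is one more tool, called after "Request:" as a command line: name --argument value ..., lists and objects as JSON in quotes. apply_moves: Moves the arm, as the interface text tells. Its arguments: {"type":"object","properties":{"targets":{"type":"array"}},"required":["targets"]}

```bash
mkdir -p pics
cat > h.py <<'E'
import numpy as np, cv2
from plant import r, viewer, job
from scipy.spatial.transform import Rotation as R
def T():
    o=r.get_obs(); q=o['tcp_rot']; M=np.eye(4)
    M[:3,:3]=R.from_quat([q[1],q[2],q[3],q[0]]).as_matrix(); M[:3,3]=o['position']; return M
def get(name):
    M=T(); d=viewer.get_image(name)
    E=M@d['tool_from_camera'] if name=='wrist' else d['extrinsics']
    return d['image'],d['depth'],d['K'],E
def cloud(dep,K,E):
    v,u=np.mgrid[:dep.shape[0],:dep.shape[1]]
    P=np.stack([(u-K[0,2])/K[0,0]*dep,(v-K[1,2])/K[1,1]*dep,dep],-1)
    W=P@E[:3,:3].T+E[:3,3]; W[dep<=0]=np.nan; return W
def at(K,E,u,v,z):
    ray=E[:3,:3]@np.array([(u-K[0,2])/K[0,0],(v-K[1,2])/K[1,1],1]); o=E[:3,3]
    return o+ray*(z-o[2])/ray[2]
def proj(K,E,p):
    c=np.linalg.inv(E)@np.append(p,1); return K[0,0]*c[0]/c[2]+K[0,2],K[1,1]*c[1]/c[2]+K[1,2]
def save(n,im,s=1):
    cv2.imwrite('pics/'+n,cv2.cvtColor(cv2.resize(im,None,fx=s,fy=s,interpolation=cv2.INTER_CUBIC),cv2.COLOR_RGB2BGR))
E
python3 - <<'E'
from h import *
o=r.get_obs(); print({k:np.round(v,3) for k,v in o.items()})
for n in ('top','side'):
    im,d,K,E=get(n); save(n+'0.png',im,1.25); np.savez(n+'0.npz',im=im,d=d,K=K,E=E); print(n,K.round(1).tolist(),E.round(3).tolist())
E
```

```text
{'time': np.float64(0.0), 'joint_positions': array([ 1.418,  0.508, -0.238,  1.501,  0.126,  1.149, -0.155]), 'joint_vel': array([ 0.   , -0.   , -0.   ,  0.001, -0.   , -0.001,  0.001]), 'tau': array([ 1.0000e-03, -6.2059e+01, -2.1860e+00, -2.4965e+01,  1.3000e-02,
        1.2000e-02, -0.0000e+00]), 'position': array([ 0.159, -0.604,  0.404]), 'tcp_rot': array([-0.09 , -0.701, -0.092,  0.701]), 'ft_force': array([ 0.291,  0.514, -0.064]), 'ft_torque': array([ 0.013, -0.005, -0.007]), 'grip_width': np.float64(0.085)}
top [[469.9, 0.0, 327.9], [0.0, 469.9, 204.4], [0.0, 0.0, 1.0]] [[-0.015, -0.992, 0.125, 0.463], [-1.0, 0.015, -0.003, -0.009], [0.001, -0.125, -0.992, 1.198], [0.0, 0.0, 0.0, 1.0]]
side [[418.0, 0.0, 323.5], [0.0, 418.0, 199.4], [0.0, 0.0, 1.0]] [[0.999, -0.02, 0.036, 0.56], [-0.041, -0.567, 0.823, -0.929], [0.003, -0.823, -0.567, 0.753], [0.0, 0.0, 0.0, 1.0]]
```

View pics/top0.png

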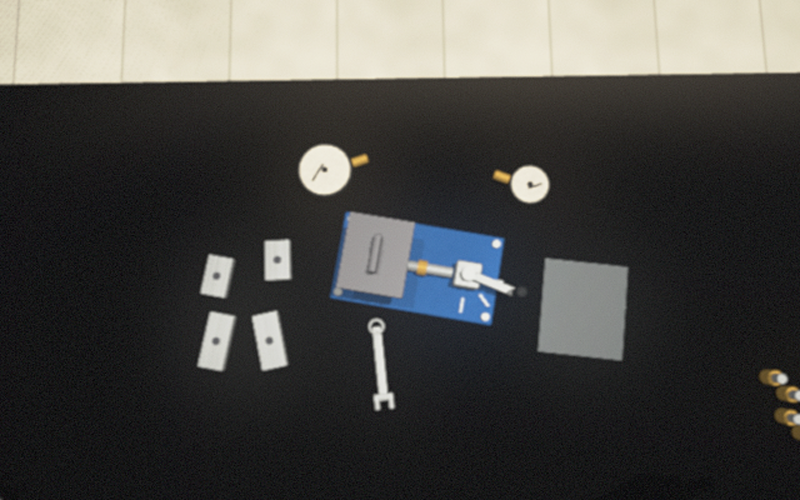

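View pics/side0.png

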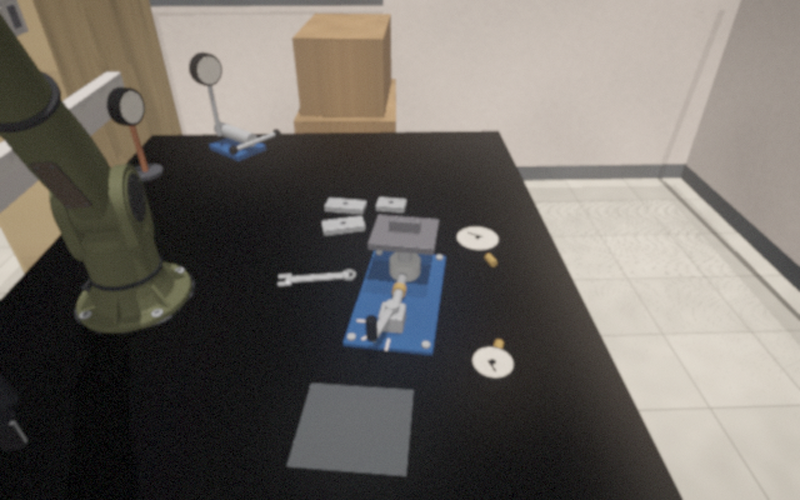

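```bash
cat > m.py <<'E'
from h import *
def rect(W,mask,name):
    mask=mask.astype(np.uint8); n,l,s,c=cv2.connectedComponentsWithStats(mask)
    for i in range(1,n):
        if s[i,4]<150: continue
        p=W[l==i]; p=p[~np.isnan(p).any(1)]
        if len(p)<100: continue
        (cx,cy),(w,h),a=cv2.minAreaRect((p[:,:2]*1000).astype(np.float32))
        print(name,s[i,:5],'c',round(cx,1),round(cy,1),'wh',round(w,1),round(h,1),'ang',round(a,1),'z med',np.round(np.percentile(p[:,2],[10,50,90])*1000,1))
E
python3 - <<'E'
from m import *
f=np.load('top0.npz'); im,d,K,E=[f[k] for k in ('im','d','K','E')]
W=cloud(d,K,E); hsv=cv2.cvtColor(im,cv2.COLOR_RGB2HSV); H,S,V=cv2.split(hsv)
tab=(W[...,0]<0.95)
rect(W,(H>95)&(H<125)&(S>120)&(V>60)&tab,'blue')
rect(W,(W[...,2]>0.09)&tab&(W[...,0]>.3)&(abs(W[...,1])<.5),'high')
rect(W,(V>140)&(S<60)&tab,'bright')
rect(W,(V>70)&(V<140)&(S<60)&tab,'grey')
cv=W[170:245,270:335]; print(np.round(np.nanpercentile(cv[...,2],[50,80,90,99]),4))
E
```

```text
blue [ 264  169  133   92 2556] c 587.9 -27.3 wh 336.2 182.5 ang 79.3 z med [ 7.5 10.8 13.7]
blue [ 328  178   76   45 1972] c 623.5 -109.5 wh 187.6 88.7 ang 79.6 z med [ 7.2 10.8 13.9]
high [ 269  170   63   69 3261] c 601.3 52.7 wh 122.4 142.1 ang 79.5 z med [125.5 128.2 131.7]
bright [ 239  116   42   40 1287] c 789.2 159.3 wh 103.4 104.2 ang 80.3 z med [32.1 35.1 37.8]
bright [409 133  30  29 689] c 753.0 -257.0 wh 74.6 74.8 ang 0.6 z med [31.7 34.7 37.4]
bright [ 268  170   69   69 3085] c 605.4 50.0 wh 164.3 158.0 ang 83.1 z med [125.1 128.1 131.1]
bright [212 192  21  32 610] c 609.6 257.7 wh 82.9 49.8 ang 0.8 z med [14.2 17.2 20.4]
bright [161 204  26  34 617] c 577.9 378.9 wh 51.0 81.0 ang 78.5 z med [14.2 17.5 20.2]
bright [341 208  22  13 158] c 581.5 -69.2 wh 58.5 25.3 ang 71.7 z med [32.6 36.9 40.1]
bright [363 208  48  27 614] c 565.9 -161.3 wh 124.0 56.0 ang 79.1 z med [47.2 61.3 67.8]
bright [ 432  208   64   76 3116] c 500.9 -354.5 wh 150.6 183.2 ang 82.7 z med [-1.1  1.7  4.7]
bright [158 249  30  47 893] c 447.8 377.8 wh 52.0 110.0 ang 79.6 z med [14.2 17.3 20.1]
bright [202 249  28  47 900] c 447.5 271.6 wh 112.0 51.0 ang 12.4 z med [13.9 17.3 20.3]
bright [295 255  20  73 593] c 397.6 49.6 wh 178.3 37.4 ang 3.7 z med [1.4 5.9 8.9]
grey [292 189  15  31 178] c 600.1 54.2 wh 23.1 72.5 ang 79.6 z med [126.3 131.3 155.9]
grey [ 430  206   73   83 1245] c 500.7 -362.3 wh 176.1 194.2 ang 83.0 z med [-2.2  1.3  4.3]
grey [157 248  32  50 164] c 447.0 382.0 wh 60.8 117.1 ang 78.4 z med [-3.2  0.6 11.2]
grey [294 254  23  75 195] c 397.1 51.7 wh 184.5 43.6 ang 5.3 z med [-3.9 -0.7  3.4]
[0.1268 0.1295 0.1308 0.157 ]
```

Run:
```python
from h import *
f=np.load('top0.npz'); im,d,K,E=[f[k] for k in ('im','d','K','E')]
M=T(); print('tool x',M[:3,0].round(3),'jaw y',M[:3,1].round(3))
print('grip',at(K,E,520.5/1.25,291/1.25,.114).round(4))
print('pivot',at(K,E,468/1.25,273/1.25,.06).round(4))
c=[at(K,E,u/1.25,v/1.25,.003)[:2] for u,v in [(545,258),(629,266),(622,360),(538,352)]]
print('mat',np.round(c,3).tolist(),np.mean(c,0).round(4))
c=[at(K,E,u/1.25,v/1.25,.012)[:2] for u,v in [(347,211),(505,238),(491,325),(331,298)]]
print('tester',np.round(c,3).tolist(),np.mean(c,0).round(4))
for n,(u,v) in dict(S1=(277,260),S2=(216,276),L1=(216,341),L2=(269,341)).items(): print(n,at(K,E,u/1.25,v/1.25,.018).round(4))
im,d,K,E=get('wrist'); print(E.round(3).tolist())
```

```text
tool x [-0.     0.002 -1.   ] jaw y [ 0.255 -0.967 -0.002]
grip [ 0.5304 -0.2151  0.114 ]
pivot [ 0.5704 -0.1246  0.06  ]
mat [[0.604, -0.289], [0.585, -0.46], [0.396, -0.434], [0.414, -0.267]] [ 0.4998 -0.3626]
tester [[0.707, 0.116], [0.646, -0.207], [0.47, -0.173], [0.529, 0.148]] [ 0.5875 -0.029 ]
S1 [0.6067 0.2566 0.018 ]
S2 [0.5761 0.3791 0.018 ]
L1 [0.4464 0.3757 0.018 ]
L2 [0.4447 0.2704 0.018 ]
[[0.254, -0.927, -0.274, 0.23], [-0.967, -0.244, -0.071, -0.587], [-0.002, 0.283, -0.959, 0.373], [0.0, 0.0, 0.0, 1.0]]
```

Request:
apply_moves --targets '[{"dx": 14.86, "dy": 15.56, "dz": -2.2, "hand": 1}, {"dx": 14.86, "dy": 15.56, "dz": -2.2, "hand": 1}, {"dx": 14.86, "dy": 15.56, "dz": -2.2, "hand": 1}, {"dx": 14.86, "dy": 15.56, "dz": -2.2, "hand": 1}, {"dx": 14.86, "dy": 15.56, "dz": -2.2, "hand": 1}, {"dx": 14.86, "dy": 15.56, "dz": -2.2, "hand": 1}, {"dx": 14.86, "dy": 15.56, "dz": -2.2, "hand": 1}, {"dx": 14.86, "dy": 15.56, "dz": -2.2, "hand": 1}, {"dx": 14.86, "dy": 15.56, "dz": -2.2, "hand": 1}, {"dx": 14.86, "dy": 15.56, "dz": -2.2, "hand": 1}]'

```text
invalid input
```

Request:
apply_moves --targets '[{"hand": 1}, {"hand": 1}]'

```text
invalid input
```

Request:
apply_moves --targets '[{"ax": 0, "ay": 0, "az": 0, "dx": 0, "dy": 0, "dz": 0, "hand": 1}]'

```text
time: 0.25
position: [0.1592, -0.6042, 0.4037]
tcp_rot: [-0.09, -0.701, -0.092, 0.701]
ft_force: [-0.3, 0.9, -0.2]
grip_width: 0.085
```

Request:
apply_moves --targets '[{"ax": 0, "ay": 0, "az": 0, "dx": 14.86, "dy": 15.56, "dz": -2.2, "hand": 1}, {"ax": 0, "ay": 0, "az": 0, "dx": 14.86, "dy": 15.56, "dz": -2.2, "hand": 1}, {"ax": 0, "ay": 0, "az": 0, "dx": 14.86, "dy": 15.56, "dz": -2.2, "hand": 1}, {"ax": 0, "ay": 0, "az": 0, "dx": 14.86, "dy": 15.56, "dz": -2.2, "hand": 1}, {"ax": 0, "ay": 0, "az": 0, "dx": 14.86, "dy": 15.56, "dz": -2.2, "hand": 1}, {"ax": 0, "ay": 0, "az": 0, "dx": 14.86, "dy": 15.56, "dz": -2.2, "hand": 1}, {"ax": 0, "ay": 0, "az": 0, "dx": 14.86, "dy": 15.56, "dz": -2.2, "hand": 1}, {"ax": 0, "ay": 0, "az": 0, "dx": 14.86, "dy": 15.56, "dz": -2.2, "hand": 1}, {"ax": 0, "ay": 0, "az": 0, "dx": 14.86, "dy": 15.56, "dz": -2.2, "hand": 1}, {"ax": 0, "ay": 0, "az": 0, "dx": 14.86, "dy": 15.56, "dz": -2.2, "hand": 1}]'

```text
time: 1.25
position: [0.5038, -0.2429, 0.3527]
tcp_rot: [-0.09, -0.701, -0.091, 0.701]
ft_force: [1.0, -0.9, 0.5]
grip_width: 0.0856
```

Request:
apply_moves --targets '[{"ax": 0, "ay": 0, "az": 0, "dx": 1.06, "dy": 1.11, "dz": 0, "hand": 1}, {"ax": 0, "ay": 0, "az": 0, "dx": 1.06, "dy": 1.11, "dz": 0, "hand": 1}, {"ax": 0, "ay": 0, "az": 0, "dx": 1.06, "dy": 1.11, "dz": 0, "hand": 1}]'

```text
time: 1.55
position: [0.5308, -0.2141, 0.3524]
tcp_rot: [-0.091, -0.701, -0.092, 0.701]
ft_force: [-0.8, 0.4, 0.4]
grip_width: 0.0854
```

Run:
```python
from h import *
print(r.get_obs()['position'])
im,d,K,E=get('wrist'); np.savez('w1.npz',im=im,d=d,K=K,E=E); save('w1.png',im,1.25); print(K.round(1).tolist(),E.round(3).tolist())
```

```text
[ 0.53082749 -0.2141232   0.35240363]
[[329.9, 0.0, 326.3], [0.0, 329.9, 199.4], [0.0, 0.0, 1.0]] [[0.257, -0.927, -0.275, 0.601], [-0.966, -0.247, -0.071, -0.197], [-0.002, 0.284, -0.959, 0.322], [0.0, 0.0, 0.0, 1.0]]
```

View pics/w1.png

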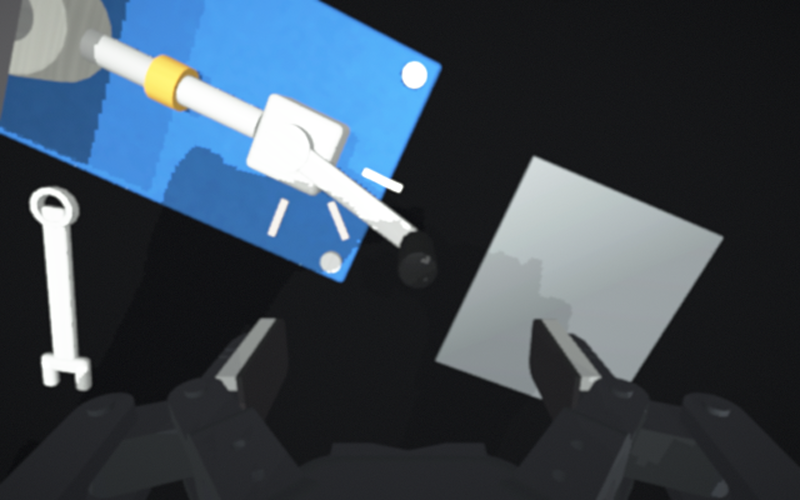

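Run:
```python
from m import *
f=np.load('w1.npz'); im,d,K,E=[f[k] for k in ('im','d','K','E')]; W=cloud(d,K,E)
print('grip',at(K,E,420/1.25,270/1.25,.114).round(4), W[214,336].round(4))
print('pivot',at(K,E,288/1.25,142/1.25,.06).round(4))
print('tester edge corner bolts',at(K,E,441/1.25,66/1.25,.012).round(4),at(K,E,344/1.25,282/1.25,.012).round(4))
for n,a,b in (('0',(286,200),(271,235)),('45',(331,204),(346,239)),('90',(364,171),(402,188))):
    A=at(K,E,a[0]/1.25,a[1]/1.25,.012);B=at(K,E,b[0]/1.25,b[1]/1.25,.012); print(n,A.round(4),B.round(4),np.degrees(np.arctan2(*(B-A)[[1,0]])))
c=[at(K,E,u/1.25,v/1.25,.003)[:2] for u,v in [(533,156),(723,237),(435,361)]]; print('mat',np.round(c,4).tolist(), (c[1]+c[2])/2)
print(W[90:130:8,210:260:8,2].round(3))
```

```text
grip [ 0.5322 -0.2214  0.114 ] [ 0.5335 -0.221   0.1138]
pivot [ 0.5738 -0.1273  0.06  ]
tester edge corner bolts [ 0.6463 -0.2079  0.012 ] [ 0.4729 -0.1772  0.012 ]
0 [ 0.5264 -0.1206  0.012 ] [ 0.4963 -0.1141  0.012 ] 167.87958259624997
45 [ 0.5321 -0.1541  0.012 ] [ 0.5082 -0.1711  0.012 ] -144.7311011201762
90 [ 0.5627 -0.1727  0.012 ] [ 0.5577 -0.2031  0.012 ] -99.22176387145653
mat [[0.6052, -0.2928], [0.5845, -0.4606], [0.4174, -0.2695]] [ 0.50096076 -0.36508735]
[[0.033 0.052 0.052 0.052 0.051 0.049 0.012]
 [0.05  0.052 0.051 0.052 0.052 0.053 0.052]
 [0.053 0.068 0.069 0.068 0.068 0.051 0.052]
 [0.068 0.068 0.069 0.067 0.068 0.056 0.052]
 [0.052 0.069 0.069 0.069 0.068 0.066 0.052]]
```

Request:
apply_moves --targets '[{"ax": 0, "ay": 0, "az": 0, "dx": 0.05, "dy": -0.22, "dz": -1.0, "hand": 1}, {"ax": 0, "ay": 0, "az": 0, "dx": 0.05, "dy": -0.22, "dz": -2, "hand": 1}, {"ax": 0, "ay": 0, "az": 0, "dx": 0.05, "dy": -0.22, "dz": -3, "hand": 1}, {"ax": 0, "ay": 0, "az": 0, "dx": 0.05, "dy": -0.22, "dz": -4.1, "hand": 1}, {"ax": 0, "ay": 0, "az": 0, "dx": 0.05, "dy": -0.22, "dz": -4.1, "hand": 1}, {"ax": 0, "ay": 0, "az": 0, "dx": 0.05, "dy": -0.22, "dz": -4.1, "hand": -1}, {"ax": 0, "ay": 0, "az": 0, "dx": 0.05, "dy": -0.22, "dz": -4.1, "hand": -1}, {"ax": 0, "ay": 0, "az": 0, "dx": 0.05, "dy": -0.22, "dz": -4.1, "hand": -1}, {"ax": 0, "ay": 0, "az": 0, "dx": 0.05, "dy": -0.22, "dz": -4.1, "hand": -1}, {"ax": 0, "ay": 0, "az": 0, "dx": 0.05, "dy": -0.22, "dz": -4.1, "hand": -1}]'

```text
time: 2.6
position: [0.5319, -0.2203, 0.2512]
tcp_rot: [0.091, 0.702, 0.092, -0.701]
ft_force: [0.1, 2.5, 3.5]
grip_width: 0.0202
```

Request:
apply_moves --targets '[{"ax": 0, "ay": 0, "az": 0, "dx": 0, "dy": 0, "dz": 0, "hand": -1}, {"ax": 0, "ay": 0, "az": 0, "dx": 0, "dy": 0, "dz": 0, "hand": -1}, {"ax": 0, "ay": 0, "az": 0, "dx": 0, "dy": 0, "dz": 0, "hand": -1}, {"ax": 0, "ay": 0, "az": 0, "dx": 0, "dy": 0, "dz": 0, "hand": -1}]'

```text
time: 3.0
position: [0.5319, -0.2203, 0.2513]
tcp_rot: [0.091, 0.702, 0.092, -0.701]
ft_force: [0.2, 1.5, 0.9]
grip_width: 0.0207
```

Request:
apply_moves --targets '[{"ax": 0, "ay": 0, "az": 0, "dx": -0.36, "dy": 0.19, "dz": 0, "hand": -1}, {"ax": 0, "ay": 0, "az": 0, "dx": -0.78, "dy": 0.44, "dz": 0, "hand": -1}, {"ax": 0, "ay": 0, "az": 0, "dx": -1.19, "dy": 0.77, "dz": 0, "hand": -1}, {"ax": 0, "ay": 0, "az": 0, "dx": -1.56, "dy": 1.15, "dz": 0, "hand": -1}, {"ax": 0, "ay": 0, "az": 0, "dx": -1.87, "dy": 1.58, "dz": 0, "hand": -1}, {"ax": 0, "ay": 0, "az": 0, "dx": -2.12, "dy": 2.05, "dz": 0, "hand": -1}, {"ax": 0, "ay": 0, "az": 0, "dx": -2.31, "dy": 2.54, "dz": 0, "hand": -1}, {"ax": 0, "ay": 0, "az": 0, "dx": -2.44, "dy": 3.06, "dz": 0, "hand": -1}, {"ax": 0, "ay": 0, "az": 0, "dx": -2.49, "dy": 3.91, "dz": 0, "hand": -1}, {"ax": 0, "ay": 0, "az": 0, "dx": -2.49, "dy": 3.91, "dz": 0, "hand": -1}]'

```text
time: 4.0
position: [0.467, -0.1214, 0.2511]
tcp_rot: [-0.09, -0.7, -0.092, 0.703]
ft_force: [-7.8, 0.7, 6.4]
grip_width: 0.0204
```

Request:
apply_moves --targets '[{"ax": 0, "ay": 0, "az": 0, "dx": 0.0, "dy": 0.2, "dz": 0, "hand": -1}, {"ax": 0, "ay": 0, "az": 0, "dx": 0.04, "dy": 0.4, "dz": 0, "hand": -1}, {"ax": 0, "ay": 0, "az": 0, "dx": 0.06, "dy": 0.55, "dz": 0, "hand": -1}, {"ax": 0, "ay": 0, "az": 0, "dx": 0.08, "dy": 0.68, "dz": 0, "hand": -1}, {"ax": 0, "ay": 0, "az": 0, "dx": 0.08, "dy": 0.68, "dz": 0, "hand": -1}]'

```text
time: 4.5
position: [0.4676, -0.1088, 0.2512]
tcp_rot: [-0.091, -0.699, -0.088, 0.704]
ft_force: [-4.2, -16.8, 0.8]
grip_width: 0.0209
```

Request:
apply_moves --targets '[{"ax": 0, "ay": 0, "az": 0, "dx": 0, "dy": 0, "dz": 0, "hand": 1}, {"ax": 0, "ay": 0, "az": 0, "dx": 0, "dy": 0, "dz": 0, "hand": 1}, {"ax": 0, "ay": 0, "az": 0, "dx": 0, "dy": 0, "dz": 0, "hand": 1}, {"ax": 0, "ay": 0, "az": 0, "dx": 0, "dy": 0, "dz": 0, "hand": 1}, {"ax": 0, "ay": 0, "az": 0, "dx": 0, "dy": 0, "dz": 2, "hand": 1}, {"ax": 0, "ay": 0, "az": 0, "dx": 0, "dy": 0, "dz": 4, "hand": 1}, {"ax": 0, "ay": 0, "az": 0, "dx": 0, "dy": 0, "dz": 6, "hand": 1}, {"ax": 0, "ay": 0, "az": -1, "dx": 1, "dy": 1, "dz": 6, "hand": 1}, {"ax": 0, "ay": 0, "az": -2, "dx": 2, "dy": 2, "dz": 6, "hand": 1}, {"ax": 0, "ay": 0, "az": -3, "dx": 3, "dy": 3, "dz": 6, "hand": 1}]'

```text
time: 5.5
position: [0.5432, -0.0327, 0.4019]
tcp_rot: [0.003, -0.705, 0.005, 0.71]
ft_force: [1.0, 0.1, -0.1]
grip_width: 0.0854
```

Run:
```python
from h import *
M=T(); j=M[:3,1]; print(M[:3,3].round(4), np.degrees(np.arctan2(j[1],j[0])),r.get_obs()['grip_width'])
im,d,K,E=get('wrist'); np.savez('w2.npz',im=im,d=d,K=K,E=E); save('w2.png',im,1.25)
```

```text
[ 0.5432 -0.0327  0.4019] -90.69979729661063 0.08544583938463525
```

View pics/w2.png

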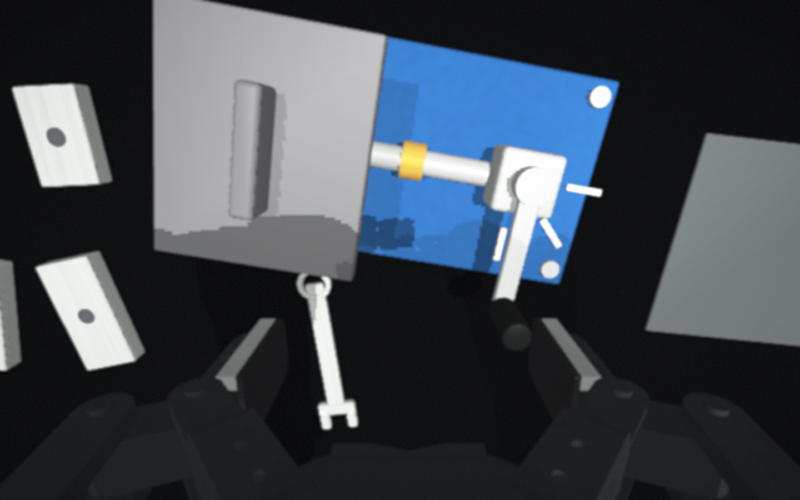

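Run:
```python
from m import *
f=np.load('w2.npz'); im,d,K,E=[f[k] for k in ('im','d','K','E')]; W=cloud(d,K,E); z=W[...,2]
rect(W,(z>.150)&(z<.165)&(d>.15),'handle'); rect(W,(z>.120)&(z<.135)&(d>.15),'tray')
g=(z>.108)&(z<.12)&(W[...,1]<-.08)&(W[...,1]>-.15)&(W[...,0]<.5); print('grip',g.sum(),np.nanmean(W[g],0))
g=(z>.063)&(z<.072)&(W[...,0]>.54); rect(W,g,'hub')
h=(z>.046)&(z<.056)&(W[...,0]>.53); rect(W,h,'block')
g=(z>.008)&(z<.016); rect(W,g,'base')
g=(z>.012)&(z<.024)&(W[...,1]>.2); rect(W,g,'slab')
```

```text
handle [ 183   64   30  112 2650] c 603.0 47.9 wh 14.8 69.7 ang 79.6 z med [154.3 156.7 157.7]
tray [  123     0   187   225 31690] c 603.0 48.3 wh 122.6 142.3 ang 79.4 z med [128.1 129.  129.9]
grip 475 [ 0.47463698 -0.10887     0.11338928]
hub [ 409  134   35   48 1095] c 562.5 -128.4 wh 44.9 28.4 ang 0.0 z med [65.5 67.7 68.9]
block [ 392  117   61   58 1639] c 571.0 -128.2 wh 50.4 50.0 ang 79.4 z med [50.1 51.9 53. ]
base [  299    29   196   198 16167] c 576.0 -103.1 wh 201.6 179.5 ang 79.3 z med [11.2 12.2 13.2]
base [ 60  68  27  79 449] c 610.5 229.0 wh 79.1 3.3 ang 2.3 z med [ 8.7 12.  15.3]
base [ 286  133  125   87 7455] c 532.8 -60.7 wh 132.5 80.1 ang 79.1 z med [11.2 12.2 13.2]
base [ 62 203  51  84 501] c 454.1 243.9 wh 110.0 13.7 ang 17.9 z med [ 8.9 12.1 15.1]
base [  0 210  13  85 521] c 444.3 349.3 wh 5.2 109.8 ang 79.6 z med [ 8.9 11.8 15.1]
base [255 323  29  20 167] c 326.9 41.6 wh 28.8 35.8 ang 7.2 z med [8.1 8.5 9.2]
slab [  10   67   74   83 4162] c 609.8 252.7 wh 80.3 52.4 ang 1.8 z med [16.7 18.1 19.1]
slab [  29  204   82   92 3967] c 448.6 267.3 wh 109.6 52.9 ang 11.8 z med [16.6 18.1 19.1]
slab [  0 212  10  84 458] c 443.9 349.4 wh 6.9 108.9 ang 75.7 z med [12.8 15.8 18.1]
```

Request:
apply_moves --targets '[{"ax": 0, "ay": 0, "az": -1, "dx": 1.2, "dy": 1.6, "dz": 0, "hand": 1}, {"ax": 0, "ay": 0, "az": -1.96, "dx": 2.39, "dy": 3.23, "dz": 0, "hand": 1}, {"ax": 0, "ay": 0, "az": -1.96, "dx": 2.39, "dy": 3.23, "dz": 0, "hand": 1}, {"ax": 0, "ay": 0, "az": -1.96, "dx": 2.39, "dy": 3.23, "dz": -1, "hand": 1}, {"ax": 0, "ay": 0, "az": -1.96, "dx": 2.39, "dy": 3.23, "dz": -2, "hand": 1}, {"ax": 0, "ay": 0, "az": -1.96, "dx": 2.39, "dy": 3.23, "dz": -3, "hand": 1}, {"ax": 0, "ay": 0, "az": -1.96, "dx": 2.39, "dy": 3.23, "dz": -3.8, "hand": 1}, {"ax": 0, "ay": 0, "az": -1.96, "dx": 2.39, "dy": 3.23, "dz": -3.8, "hand": 1}]'

```text
time: 6.35
position: [0.6051, 0.0534, 0.3037]
tcp_rot: [0.064, -0.701, 0.063, 0.708]
ft_force: [-0.2, -0.1, -0.1]
grip_width: 0.0854
```

Request:
apply_moves --targets '[{"ax": 0, "ay": 0, "az": 0, "dx": 0, "dy": 0, "dz": 0, "hand": -1}, {"ax": 0, "ay": 0, "az": 0, "dx": 0, "dy": 0, "dz": 0, "hand": -1}, {"ax": 0, "ay": 0, "az": 0, "dx": 0, "dy": 0, "dz": 0, "hand": -1}, {"ax": 0, "ay": 0, "az": 0, "dx": 0, "dy": 0, "dz": 0, "hand": -1}, {"ax": 0, "ay": 0, "az": 0, "dx": 0, "dy": 0, "dz": 0, "hand": -1}, {"ax": 0, "ay": 0, "az": 0, "dx": 0, "dy": 0, "dz": 0, "hand": -1}, {"ax": 0, "ay": 0, "az": 0, "dx": 0, "dy": 0, "dz": 0, "hand": -1}, {"ax": 0, "ay": 0, "az": 0, "dx": 0, "dy": 0, "dz": 0, "hand": -1}]'

```text
time: 7.15
position: [0.6052, 0.0532, 0.304]
tcp_rot: [0.064, -0.701, 0.064, 0.707]
ft_force: [0.0, -1.9, 2.7]
grip_width: 0.013
```

Request:
apply_moves --targets '[{"ax": 0, "ay": 0, "az": 0, "dx": 0, "dy": 0, "dz": 0.4, "hand": -1}, {"ax": 0, "ay": 0, "az": 0, "dx": 0, "dy": 0, "dz": 0.8, "hand": -1}, {"ax": 0, "ay": 0, "az": 0, "dx": 0, "dy": 0, "dz": 1.2, "hand": -1}, {"ax": 0, "ay": 0, "az": 0, "dx": 0, "dy": 0, "dz": 1.7, "hand": -1}, {"ax": 0, "ay": 0, "az": 0, "dx": 0, "dy": 0, "dz": 2.4, "hand": -1}, {"ax": 0, "ay": 0, "az": 0, "dx": 0, "dy": 0, "dz": 3.2, "hand": -1}, {"ax": 0, "ay": 0, "az": 0, "dx": 0, "dy": 0, "dz": 4, "hand": -1}, {"ax": 0, "ay": 0, "az": 0, "dx": 0, "dy": 0, "dz": 4, "hand": -1}, {"ax": 0, "ay": 0, "az": 0, "dx": 0, "dy": 0, "dz": 4, "hand": -1}]'

```text
time: 8.05
position: [0.605, 0.0532, 0.4042]
tcp_rot: [0.064, -0.701, 0.063, 0.707]
ft_force: [0.2, 0.4, -1.6]
grip_width: 0.0128
```

Run:
```python
from m import *
o=r.get_obs(); print(o['position'].round(4),o['grip_width'],o['ft_force'].round(2))
im,d,K,E=get('top'); W=cloud(d,K,E); z=W[...,2]
im,d,K,E=get('wrist'); save('w3.png',im,1.25); W=cloud(d,K,E); z=W[...,2]
rect(W,(z>.215)&(z<.24)&(d>.08),'tray'); rect(W,(z>.112)&(z<.135)&(d>.15),'carrier')
```

```text
[0.605  0.0532 0.4042] 0.012845031704869477 [ 0.17  0.43 -1.6 ]
tray [  184   107   286   192 42740] c 627.0 48.0 wh 122.4 93.1 ang 79.6 z med [226.7 227.5 228.3]
tray [303 324  11  34 205] c 558.1 71.2 wh 5.3 21.7 ang 83.1 z med [226.8 227.6 228.3]
tray [340 324  11  34 205] c 553.9 50.7 wh 5.2 21.2 ang 76.0 z med [226.9 227.6 228.4]
carrier [516 288  25  21 378] c 473.4 -109.5 wh 21.3 20.4 ang 64.5 z med [112.9 114.  114.8]
```

View pics/w3.png

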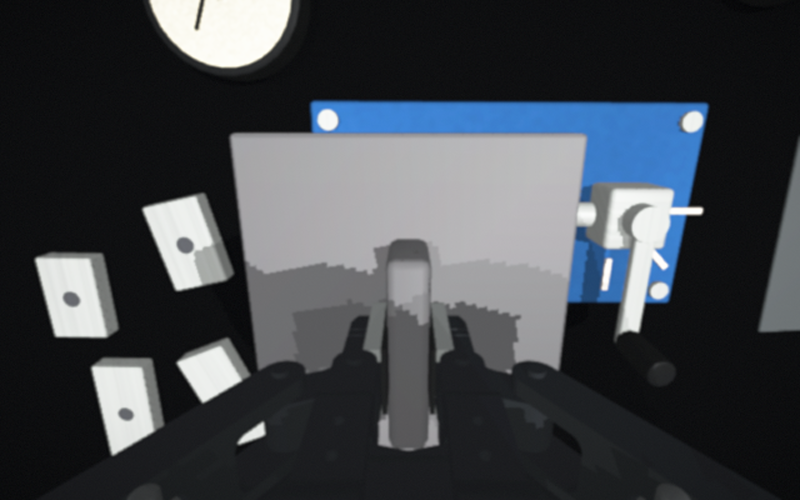

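Request:
apply_moves --targets '[{"ax": 0, "ay": 0, "az": 0, "dx": -0.3, "dy": -1, "dz": 0, "hand": -1}, {"ax": 0, "ay": 0, "az": 0.1, "dx": -0.7, "dy": -2.7, "dz": 0, "hand": -1}, {"ax": 0, "ay": 0, "az": 0.2, "dx": -1.1, "dy": -4.5, "dz": 0, "hand": -1}, {"ax": 0, "ay": 0, "az": 0.3, "dx": -1.6, "dy": -6.4, "dz": 0, "hand": -1}, {"ax": 0, "ay": 0, "az": 0.4, "dx": -2.1, "dy": -8.3, "dz": 0, "hand": -1}, {"ax": 0, "ay": 0, "az": 0.5, "dx": -2.6, "dy": -10.2, "dz": 0, "hand": -1}, {"ax": 0, "ay": 0, "az": 0.6, "dx": -3.1, "dy": -12.1, "dz": 0, "hand": -1}, {"ax": 0, "ay": 0, "az": 0.7, "dx": -3.6, "dy": -14.0, "dz": 0, "hand": -1}, {"ax": 0, "ay": 0, "az": 0.7, "dx": -3.9, "dy": -15.7, "dz": 0, "hand": -1}, {"ax": 0, "ay": 0, "az": 0.7, "dx": -4.1, "dy": -16.68, "dz": 0, "hand": -1}]'

```text
time: 9.15
position: [0.5002, -0.3682, 0.4014]
tcp_rot: [0.044, -0.701, 0.044, 0.711]
ft_force: [0.5, 1.3, -2.4]
grip_width: 0.013
```

Request:
apply_moves --targets '[{"ax": 0, "ay": 0, "az": 0, "dx": 0, "dy": 0, "dz": 0, "hand": -1}, {"ax": 0, "ay": 0, "az": 0, "dx": 0, "dy": 0, "dz": 0, "hand": -1}, {"ax": 0, "ay": 0, "az": 0, "dx": 0, "dy": 0, "dz": 0, "hand": -1}]'

```text
time: 9.45
position: [0.5008, -0.3666, 0.4007]
tcp_rot: [0.044, -0.701, 0.043, 0.711]
ft_force: [0.4, 0.6, -1.5]
grip_width: 0.0129
```

Run:
```python
from m import *
o=r.get_obs(); print(o['position'].round(4),o['grip_width'],o['ft_force'].round(2))
im,d,K,E=get('wrist'); W=cloud(d,K,E); z=W[...,2]
rect(W,(z>.215)&(z<.24)&(d>.08),'tray'); np.savez('w4.npz',im=im,d=d,K=K,E=E)
im,d,K,E=get('top'); np.savez('top1.npz',im=im,d=d,K=K,E=E); W=cloud(d,K,E);z=W[...,2]; hsv=cv2.cvtColor(im,cv2.COLOR_RGB2HSV); H,S,V=cv2.split(hsv)
rect(W,(z>.11)&(z<.14)&(W[...,1]>-.02)&(W[...,1]<.13)&(W[...,0]>.5)&(W[...,0]<.7),'carrier')
rect(W,(V>140)&(S<60)&(z<.03)&(W[...,0]<.7)&(W[...,1]>.15),'slab')
```

```text
[ 0.5008 -0.3666  0.4007] 0.012939846973651388 [ 0.43  0.59 -1.5 ]
tray [  184   107   286   192 42947] c 522.2 -370.5 wh 122.1 93.4 ang 82.9 z med [223.9 224.7 225.6]
tray [303 324  11  34 204] c 451.6 -351.9 wh 5.4 21.1 ang 82.0 z med [224.5 225.2 225.8]
tray [339 324  12  34 205] c 448.9 -372.0 wh 5.8 21.8 ang 78.2 z med [224.4 225.2 225.8]
carrier [ 274  175   52   58 2236] c 602.8 53.0 wh 100.4 120.3 ang 79.4 z med [122.3 124.7 127.3]
slab [212 192  21  32 617] c 609.8 257.2 wh 83.3 49.7 ang 1.0 z med [14.  17.3 20.3]
slab [161 204  26  34 614] c 577.8 378.5 wh 50.9 81.0 ang 78.8 z med [14.3 17.3 20.2]
slab [202 249  28  47 897] c 447.5 271.9 wh 111.9 51.1 ang 12.2 z med [13.8 16.9 20. ]
slab [158 250  30  46 891] c 447.3 377.9 wh 51.1 110.1 ang 78.5 z med [14.  17.1 20. ]
```

Request:
apply_moves --targets '[{"ax": 0, "ay": 0, "az": 0, "dx": 0.1, "dy": 0.1, "dz": -1, "hand": -1}, {"ax": 0, "ay": 0, "az": 0, "dx": 0.1, "dy": 0.1, "dz": -2.2, "hand": -1}, {"ax": 0, "ay": 0, "az": 0, "dx": 0.1, "dy": 0.1, "dz": -3.4, "hand": -1}, {"ax": 0, "ay": 0, "az": 0, "dx": 0.1, "dy": 0.1, "dz": -4.6, "hand": -1}, {"ax": 0, "ay": 0, "az": 0, "dx": 0.1, "dy": 0.1, "dz": -5.8, "hand": -1}, {"ax": 0, "ay": 0, "az": 0, "dx": 0.1, "dy": 0.1, "dz": -7, "hand": -1}, {"ax": 0, "ay": 0, "az": 0, "dx": 0.1, "dy": 0.1, "dz": -7.6, "hand": -1}, {"ax": 0, "ay": 0, "az": 0, "dx": 0.1, "dy": 0.1, "dz": -8.0, "hand": -1}, {"ax": 0, "ay": 0, "az": 0, "dx": 0.1, "dy": 0.1, "dz": -8.0, "hand": -1}, {"ax": 0, "ay": 0, "az": 0, "dx": 0.1, "dy": 0.1, "dz": -8.0, "hand": -1}]'

```text
time: 10.55
position: [0.5041, -0.3636, 0.2021]
tcp_rot: [0.043, -0.701, 0.043, 0.71]
ft_force: [-1.3, -0.4, -1.3]
grip_width: 0.013
```

Request:
apply_moves --targets '[{"ax": 0, "ay": 0, "az": 0, "dx": 0, "dy": 0, "dz": -0.1, "hand": -1}, {"ax": 0, "ay": 0, "az": 0, "dx": 0, "dy": 0, "dz": -0.2, "hand": -1}, {"ax": 0, "ay": 0, "az": 0, "dx": 0, "dy": 0, "dz": -0.25, "hand": -1}, {"ax": 0, "ay": 0, "az": 0, "dx": 0, "dy": 0, "dz": -0.25, "hand": -1}]'

```text
time: 10.95
position: [0.5041, -0.3636, 0.1959]
tcp_rot: [0.043, -0.701, 0.043, 0.71]
ft_force: [0.0, 0.1, -2.3]
grip_width: 0.013
```

Request:
apply_moves --targets '[{"ax": 0, "ay": 0, "az": 0, "dx": 0, "dy": 0, "dz": -0.06, "hand": -1}, {"ax": 0, "ay": 0, "az": 0, "dx": 0, "dy": 0, "dz": -0.1, "hand": -1}, {"ax": 0, "ay": 0, "az": 0, "dx": 0, "dy": 0, "dz": -0.1, "hand": -1}]'

```text
time: 11.25
position: [0.5041, -0.3636, 0.195]
tcp_rot: [0.043, -0.702, 0.043, 0.71]
ft_force: [-3.1, 1.9, 11.9]
grip_width: 0.013
```

Request:
apply_moves --targets '[{"ax": 0, "ay": 0, "az": 0, "dx": 0, "dy": 0, "dz": 0.04, "hand": 1}, {"ax": 0, "ay": 0, "az": 0, "dx": 0, "dy": 0, "dz": 0.04, "hand": 1}, {"ax": 0, "ay": 0, "az": 0, "dx": 0, "dy": 0, "dz": 0.04, "hand": 1}, {"ax": 0, "ay": 0, "az": 0, "dx": 0, "dy": 0, "dz": 0.04, "hand": 1}, {"ax": 0, "ay": 0, "az": 0, "dx": 0, "dy": 0, "dz": 0.04, "hand": 1}, {"ax": 0, "ay": 0, "az": 0, "dx": 0, "dy": 0, "dz": 2, "hand": 1}, {"ax": 0, "ay": 0, "az": 0, "dx": 0, "dy": 0, "dz": 4, "hand": 1}, {"ax": 0, "ay": 0, "az": 0, "dx": 0, "dy": 0, "dz": 6, "hand": 1}, {"ax": 0, "ay": 0, "az": 0, "dx": 0, "dy": 0, "dz": 8, "hand": 1}, {"ax": 0, "ay": 0, "az": 0, "dx": 0, "dy": 0, "dz": 8, "hand": 1}]'

```text
time: 12.25
position: [0.5053, -0.3642, 0.4027]
tcp_rot: [0.04, -0.706, 0.045, 0.706]
ft_force: [0.6, -1.0, -0.3]
grip_width: 0.0851
```

Run:
```python
from m import *
o=r.get_obs(); print(o['position'].round(4),o['grip_width'],o['ft_force'].round(2))
im,d,K,E=get('wrist'); W=cloud(d,K,E); z=W[...,2]; save('w5.png',im)
rect(W,(z>.012)&(z<.028)&(d>.08),'tray'); rect(W,(z>.0)&(z<.008)&(im.mean(2)>60)&(d>.08),'mat')
```

```text
[ 0.5053 -0.3642  0.4027] 0.08512621299799634 [ 0.64 -1.05 -0.28]
tray [    0    41   168   178 10506] c 573.6 -117.3 wh 173.9 177.3 ang 79.2 z med [12.1 12.7 14.7]
tray [  265   108   118   127 13206] c 501.8 -364.9 wh 122.3 140.6 ang 83.0 z med [18.3 19.2 20.2]
tray [   0  145   62   68 2145] c 537.4 -35.7 wh 69.8 77.3 ang 78.7 z med [12.1 12.6 13.3]
tray [625 242  15  26 244] c 362.8 -717.3 wh 10.8 26.1 ang 69.1 z med [13.2 19.  25.7]
mat [151  51  12  89 189] c 604.5 -200.6 wh 6.0 89.7 ang 82.7 z med [3.4 5.5 7.6]
mat [  243    83   162   167 10705] c 500.9 -364.9 wh 173.4 192.6 ang 82.8 z med [2.  3.1 4.1]
mat [617 238  23  22 156] c 364.1 -721.6 wh 17.0 29.2 ang 48.6 z med [0.5 3.6 7.1]
mat [   0  260   50   95 1379] c 371.7 50.1 wh 137.2 49.3 ang 4.9 z med [1.  6.4 7.6]
```

View pics/w5.png

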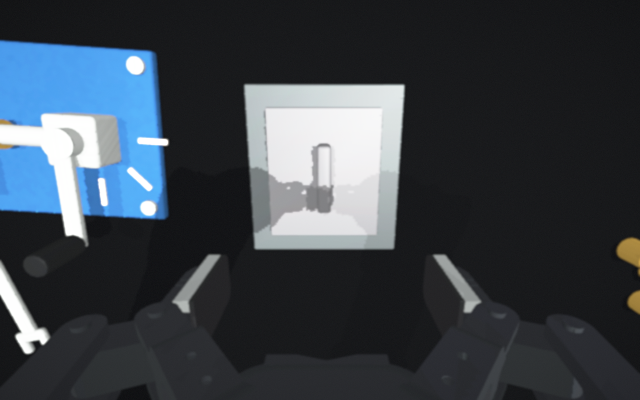

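Request:
apply_moves --targets '[{"ax": 0, "ay": 0, "az": -0.1, "dx": 0, "dy": 1.6, "dz": 0.5, "hand": 1}, {"ax": 0, "ay": 0, "az": -0.2, "dx": 0, "dy": 3.5, "dz": 0.7, "hand": 1}, {"ax": 0, "ay": 0, "az": -0.3, "dx": 0, "dy": 5.5, "dz": 0.7, "hand": 1}, {"ax": 0, "ay": 0, "az": -0.4, "dx": 0, "dy": 7.5, "dz": 0.7, "hand": 1}, {"ax": 0, "ay": 0, "az": -0.6, "dx": 0.3, "dy": 9.5, "dz": 0.7, "hand": 1}, {"ax": 0, "ay": 0, "az": -0.7, "dx": 0.6, "dy": 11.5, "dz": 0.7, "hand": 1}, {"ax": 0, "ay": 0, "az": -0.7, "dx": 1, "dy": 13.4, "dz": 0.7, "hand": 1}, {"ax": 0, "ay": 0, "az": -0.7, "dx": 1, "dy": 15, "dz": 0.7, "hand": 1}, {"ax": 0, "ay": 0, "az": -0.7, "dx": 1, "dy": 16.2, "dz": 0.7, "hand": 1}, {"ax": 0, "ay": 0, "az": -0.7, "dx": 1, "dy": 16.2, "dz": 0.7, "hand": 1}]'

```text
time: 13.3
position: [0.529, 0.0463, 0.415]
tcp_rot: [0.061, -0.702, 0.062, 0.707]
ft_force: [0.9, -0.3, 0.2]
grip_width: 0.0857
```

Request:
apply_moves --targets '[{"ax": 0, "ay": 0, "az": 0, "dx": 0, "dy": 0, "dz": 0, "hand": 1}, {"ax": 0, "ay": 0, "az": 0, "dx": 0, "dy": 0, "dz": 0, "hand": 1}, {"ax": 0, "ay": 0, "az": 0, "dx": 0, "dy": 0, "dz": 0, "hand": 1}]'

```text
time: 13.6
position: [0.529, 0.0451, 0.4145]
tcp_rot: [0.061, -0.701, 0.063, 0.707]
ft_force: [-0.2, 0.1, 0.1]
grip_width: 0.0856
```

Run:
```python
from m import *
M=T(); j=M[:3,1]; print(M[:3,3].round(4), M[:3,0].round(4),np.degrees(np.arctan2(j[1],j[0])))
im,d,K,E=get('wrist'); W=cloud(d,K,E); z=W[...,2]; save('w6.png',im); np.savez('w6.npz',im=im,d=d,K=K,E=E)
rect(W,(z>.116)&(z<.135)&(d>.15),'carrier')
rect(W,(z>.012)&(z<.024)&(W[...,1]>.15),'slab')
```

```text
[0.529  0.0451 0.4145] [-0.0091 -0.0018 -1.    ] -100.12016470572742
carrier [  229     8   143   169 22379] c 604.2 48.6 wh 100.3 120.2 ang 79.3 z med [124.8 125.7 126.7]
slab [  86   86   73   82 3603] c 609.8 253.5 wh 79.9 51.8 ang 2.0 z med [16.8 18.1 19.1]
slab [   0  138   62   71 3308] c 578.7 375.1 wh 52.3 80.4 ang 78.6 z med [16.6 18.  19.1]
slab [ 117  215   71   87 2989] c 450.7 267.8 wh 105.0 51.1 ang 11.7 z med [16.8 18.1 19.1]
slab [  46  232   60   82 3459] c 448.8 373.1 wh 52.2 110.9 ang 78.5 z med [16.6 18.1 19. ]
```

```bash
cat >> m.py <<'E'
def go(x,y,z,jaw):
    "units to bring grasp point xy, TCP z, jaw angle (deg) with tool level"
    M=T(); a=np.radians(jaw); X=np.array([0,0,-1.]); Y=np.array([np.cos(a),np.sin(a),0])
    Rt=np.c_[X,Y,np.cross(X,Y)]; w=R.from_matrix(Rt@M[:3,:3].T).as_rotvec()/np.radians(5)
    d=(np.array([x,y,z])-M[:3,3])/.025
    print('rot',w.round(2),'shift',d.round(2),'| now',M[:3,3].round(4),'tilt',M[:2,0].round(4),'jaw',round(np.degrees(np.arctan2(M[1,1],M[0,1])),2))
def slabs(name='wrist'):
    im,d,K,E=get(name); W=cloud(d,K,E); z=W[...,2]
    rect(W,(z>.0155)&(z<.024)&(W[...,1]>.15)&(d>.15),'slab'); return im,d,K,E,W
E
python3 -c "
from m import *
go(.4485,.2675,.40,-78.2)"
```

```text
rot [ 0.04 -0.09  4.39] shift [-3.22  8.9  -0.59] | now [0.529  0.0451 0.4147] tilt [-0.0087 -0.0017] jaw -100.13
```

Request:
apply_moves --targets '[{"ax": 0, "ay": 0, "az": 0.8, "dx": -0.5, "dy": 1.5, "dz": -0.1, "hand": 1}, {"ax": 0, "ay": 0, "az": 1.6, "dx": -1.1, "dy": 3.1, "dz": -0.2, "hand": 1}, {"ax": 0, "ay": 0, "az": 2.4, "dx": -1.7, "dy": 4.8, "dz": -0.4, "hand": 1}, {"ax": 0, "ay": 0, "az": 3.2, "dx": -2.4, "dy": 6.5, "dz": -0.6, "hand": 0.6}, {"ax": 0.04, "ay": -0.09, "az": 4.0, "dx": -2.9, "dy": 8, "dz": -1, "hand": 0.6}, {"ax": 0.04, "ay": -0.09, "az": 4.4, "dx": -3.22, "dy": 8.9, "dz": -1.5, "hand": 0.6}, {"ax": 0.04, "ay": -0.09, "az": 4.4, "dx": -3.22, "dy": 8.9, "dz": -2.0, "hand": 0.6}, {"ax": 0.04, "ay": -0.09, "az": 4.4, "dx": -3.22, "dy": 8.9, "dz": -2.0, "hand": 0.6}, {"ax": 0.04, "ay": -0.09, "az": 4.4, "dx": -3.22, "dy": 8.9, "dz": -2.0, "hand": 0.6}, {"ax": 0.04, "ay": -0.09, "az": 4.4, "dx": -3.22, "dy": 8.9, "dz": -2.0, "hand": 0.6}]'

```text
time: 14.65
position: [0.4493, 0.2667, 0.3653]
tcp_rot: [0.072, 0.704, 0.072, -0.703]
ft_force: [-0.1, 0.3, -0.2]
grip_width: 0.0685
```

Run:
```python
from m import *
print(r.get_obs()['grip_width'])
im,d,K,E,W=slabs(); save('w7.png',im); go(.4485,.2675,.171,-78.2)
```

```text
0.06845577621594537
slab [ 191    0   76   67 3508] c 568.4 377.2 wh 50.2 58.7 ang 78.6 z med [17.1 18.1 19.2]
slab [ 341    0   67   57 3065] c 592.4 253.2 wh 45.7 50.0 ang 2.1 z med [17.1 18.1 19.2]
slab [ 177   93   83  123 5823] c 448.9 373.7 wh 50.4 109.9 ang 78.1 z med [17.2 18.2 19.1]
slab [ 298  123   53  109 5477] c 448.3 267.8 wh 109.3 50.0 ang 11.6 z med [17.2 18.2 19.1]
rot [-0.    0.01  0.01] shift [-0.03  0.03 -7.77] | now [0.4492 0.2668 0.3653] tilt [0.0007 0.0003] jaw -78.25
```

View pics/w7.png

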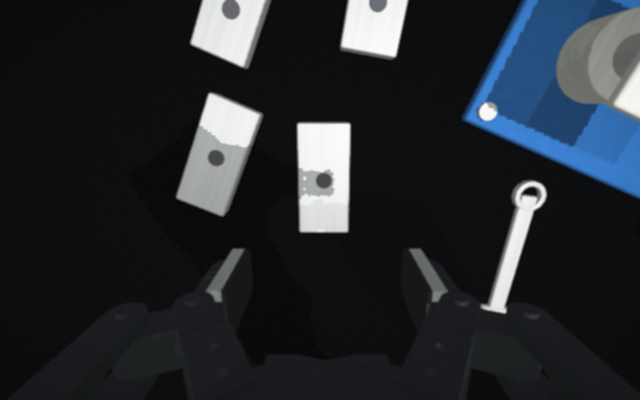

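Request:
apply_moves --targets '[{"ax": 0, "ay": 0, "az": 0, "dx": -0.04, "dy": 0.04, "dz": -1.5, "hand": 0.6}, {"ax": 0, "ay": 0, "az": 0, "dx": -0.04, "dy": 0.04, "dz": -3, "hand": 0.6}, {"ax": 0, "ay": 0, "az": 0, "dx": -0.04, "dy": 0.04, "dz": -4.5, "hand": 0.6}, {"ax": 0, "ay": 0, "az": 0, "dx": -0.04, "dy": 0.04, "dz": -5.8, "hand": 0.6}, {"ax": 0, "ay": 0, "az": 0, "dx": -0.04, "dy": 0.04, "dz": -6.8, "hand": 0.6}, {"ax": 0, "ay": 0, "az": 0, "dx": -0.04, "dy": 0.04, "dz": -7.4, "hand": 0.6}, {"ax": 0, "ay": 0, "az": 0, "dx": -0.04, "dy": 0.04, "dz": -7.7, "hand": 0.6}, {"ax": 0, "ay": 0, "az": 0, "dx": -0.04, "dy": 0.04, "dz": -7.77, "hand": 0.6}, {"ax": 0, "ay": 0, "az": 0, "dx": -0.04, "dy": 0.04, "dz": -7.77, "hand": 0.6}, {"ax": 0, "ay": 0, "az": 0, "dx": -0.04, "dy": 0.04, "dz": -7.77, "hand": 0.6}]'

```text
time: 15.7
position: [0.4486, 0.2679, 0.172]
tcp_rot: [0.072, 0.704, 0.073, -0.703]
ft_force: [-0.1, 0.5, 0.9]
grip_width: 0.0681
```

Request:
apply_moves --targets '[{"ax": 0, "ay": 0, "az": 0, "dx": 0, "dy": 0, "dz": 0, "hand": -1}, {"ax": 0, "ay": 0, "az": 0, "dx": 0, "dy": 0, "dz": 0, "hand": -1}, {"ax": 0, "ay": 0, "az": 0, "dx": 0, "dy": 0, "dz": 0, "hand": -1}, {"ax": 0, "ay": 0, "az": 0, "dx": 0, "dy": 0, "dz": 0, "hand": -1}, {"ax": 0, "ay": 0, "az": 0, "dx": 0, "dy": 0, "dz": 0, "hand": -1}]'

```text
time: 16.2
position: [0.4489, 0.2684, 0.1734]
tcp_rot: [0.072, 0.705, 0.073, -0.702]
ft_force: [-1.5, 0.1, 7.6]
grip_width: 0.0483
```

Request:
apply_moves --targets '[{"ax": 0, "ay": 0, "az": 0, "dx": 0, "dy": 0, "dz": 0.3, "hand": -1}, {"ax": 0, "ay": 0, "az": 0, "dx": 0, "dy": 0, "dz": 0.8, "hand": -1}, {"ax": 0, "ay": 0, "az": 0, "dx": 0, "dy": 0, "dz": 1.6, "hand": -1}, {"ax": 0, "ay": 0, "az": 0, "dx": 0, "dy": 0, "dz": 2.6, "hand": -1}, {"ax": 0, "ay": 0, "az": 0, "dx": 0, "dy": 0, "dz": 3.6, "hand": -1}, {"ax": 0, "ay": 0, "az": 0, "dx": 0, "dy": 0, "dz": 4.6, "hand": -1}, {"ax": 0, "ay": 0, "az": 0, "dx": 0, "dy": 0, "dz": 5.6, "hand": -1}, {"ax": 0, "ay": 0, "az": 0, "dx": 0, "dy": 0, "dz": 6.2, "hand": -1}, {"ax": 0, "ay": 0, "az": 0, "dx": 0, "dy": 0, "dz": 6.2, "hand": -1}, {"ax": 0, "ay": 0, "az": 0, "dx": 0, "dy": 0, "dz": 6.2, "hand": -1}]'

```text
time: 17.2
position: [0.4485, 0.2679, 0.3283]
tcp_rot: [0.072, 0.705, 0.073, -0.702]
ft_force: [0.6, 0.1, -8.3]
grip_width: 0.0484
```

```bash
cat >> m.py <<'E'
def held(L):
    "slab centre in the hand: offset of its far end along tool z axis"
    M=T(); o=r.get_obs(); im,d,K,E=get('wrist'); W=cloud(d,K,E); P=(W-M[:3,3])@M[:3,:3]  # tool coords
    m=(P[...,0]>.13)&(P[...,0]<.20)&(abs(P[...,1])<.023)&(d>.05)
    p=P[m]; t=p[:,0]; top=np.median(t[np.abs(p[:,2])>.02]) if m.sum()>50 else np.nan
    q=p[np.abs(p[:,0]-top)<.004]; s=np.sign(np.median(q[:,2]))
    e=s*np.percentile(s*q[:,2],99.3); print('held n',len(q),'top at tool x',top.round(4),'far end tool z',e.round(4),'centre off tool z',(e-s*L/2).round(4),'-> world',(M[:3,2]*(e-s*L/2)).round(4),'width',o['grip_width'].round(4),'ft',o['ft_force'].round(1),'tilt slope',np.polyfit(q[:,2],q[:,0],1)[0].round(4))
    return im
E
python3 -c "
from m import *
im=held(.110); go(.604,.0487,.372,-100.5); save('w8.png',im)"
```

```text
Traceback (most recent call last):
  File "m.py", line 25, in held
    e=s*np.percentile(s*q[:,2],99.3); print('held n',len(q),'top at tool x',top.round(4),'far end tool z',e.round(4),'centre off tool z',(e-s*L/2).round(4),'-> world',(M[:3,2]*(e-s*L/2)).round(4),'width',o['grip_width'].round(4),'ft',o['ft_force'].round(1),'tilt slope',np.polyfit(q[:,2],q[:,0],1)[0].round(4))
                                                                                                                                                                                                            ^^^^^^^^^^^^^^^^^^^^^
AttributeError: 'float' object has no attribute 'round'
```

```bash
sed -i "s/o\['grip_width'\].round(4)/round(float(o['grip_width']),4)/" m.py
python3 -c "
from m import *
im=held(.110); go(.604,.0487,.372,-100.5); save('w8.png',im)"
```

```text
held n 22333 top at tool x 0.1554 far end tool z -0.0531 centre off tool z 0.0019 -> world [-0.0018 -0.0004 -0.    ] width 0.0485 ft [ 0.6 -0.5 -8. ] tilt slope -0.0058
rot [-0.01  0.03 -4.45] shift [ 6.22 -8.77  1.79] | now [0.4484 0.2679 0.3274] tilt [0.0024 0.0011] jaw -78.27
```

View pics/w8.png

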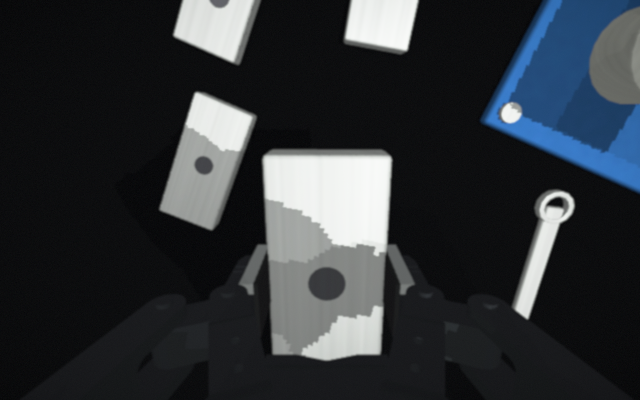

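Request:
apply_moves --targets '[{"ax": 0, "ay": 0, "az": -0.3, "dx": 0.4, "dy": -0.5, "dz": 0.8, "hand": -1}, {"ax": 0, "ay": 0, "az": -0.9, "dx": 1.2, "dy": -1.6, "dz": 1.8, "hand": -1}, {"ax": 0, "ay": 0, "az": -1.6, "dx": 2.1, "dy": -2.9, "dz": 1.8, "hand": -1}, {"ax": 0, "ay": 0, "az": -2.3, "dx": 3.0, "dy": -4.3, "dz": 1.8, "hand": -1}, {"ax": 0, "ay": 0, "az": -3.0, "dx": 4.0, "dy": -5.7, "dz": 1.8, "hand": -1}, {"ax": 0, "ay": 0, "az": -3.6, "dx": 5.0, "dy": -7.0, "dz": 1.8, "hand": -1}, {"ax": 0, "ay": 0, "az": -4.1, "dx": 5.8, "dy": -8.1, "dz": 1.8, "hand": -1}, {"ax": 0, "ay": 0.03, "az": -4.45, "dx": 6.3, "dy": -8.78, "dz": 1.8, "hand": -1}, {"ax": 0, "ay": 0.03, "az": -4.45, "dx": 6.3, "dy": -8.78, "dz": 1.8, "hand": -1}, {"ax": 0, "ay": 0.03, "az": -4.45, "dx": 6.3, "dy": -8.78, "dz": 1.8, "hand": -1}]'

```text
time: 18.3
position: [0.6057, 0.0481, 0.3706]
tcp_rot: [0.065, -0.703, 0.065, 0.705]
ft_force: [-0.4, 1.1, -7.3]
grip_width: 0.0488
```

```bash
python3 -c "
from m import *
im=held(.110); go(.6058,.0484,.302,-100.5)"
```

```text
held n 22299 top at tool x 0.1555 far end tool z -0.0537 centre off tool z 0.0013 -> world [-0.0013  0.0002  0.    ] width 0.0488 ft [-0.4  1.1 -7.3] tilt slope -0.006
rot [-0.02 -0.03 -0.01] shift [ 0.02 -0.03 -2.76] | now [0.6054 0.0492 0.371 ] tilt [-0.0028  0.0014] jaw -100.45
```

Request:
apply_moves --targets '[{"ax": -0.02, "ay": -0.03, "az": 0, "dx": 0.02, "dy": -0.03, "dz": -0.6, "hand": -1}, {"ax": -0.02, "ay": -0.03, "az": 0, "dx": 0.02, "dy": -0.03, "dz": -1.2, "hand": -1}, {"ax": -0.02, "ay": -0.03, "az": 0, "dx": 0.02, "dy": -0.03, "dz": -1.8, "hand": -1}, {"ax": -0.02, "ay": -0.03, "az": 0, "dx": 0.02, "dy": -0.03, "dz": -2.3, "hand": -1}, {"ax": -0.02, "ay": -0.03, "az": 0, "dx": 0.02, "dy": -0.03, "dz": -2.6, "hand": -1}, {"ax": -0.02, "ay": -0.03, "az": 0, "dx": 0.02, "dy": -0.03, "dz": -2.7, "hand": -1}, {"ax": -0.02, "ay": -0.03, "az": 0, "dx": 0.02, "dy": -0.03, "dz": -2.7, "hand": -1}]'

```text
time: 19.05
position: [0.6059, 0.0487, 0.3035]
tcp_rot: [0.064, -0.704, 0.064, 0.704]
ft_force: [-0.0, -0.6, -6.8]
grip_width: 0.0487
```

Request:
apply_moves --targets '[{"ax": 0, "ay": 0, "az": 0, "dx": 0, "dy": 0, "dz": -0.07, "hand": -1}, {"ax": 0, "ay": 0, "az": 0, "dx": 0, "dy": 0, "dz": -0.14, "hand": -1}, {"ax": 0, "ay": 0, "az": 0, "dx": 0, "dy": 0, "dz": -0.2, "hand": -1}, {"ax": 0, "ay": 0, "az": 0, "dx": 0, "dy": 0, "dz": -0.2, "hand": -1}]'

```text
time: 19.45
position: [0.606, 0.0487, 0.2986]
tcp_rot: [-0.064, 0.704, -0.064, -0.704]
ft_force: [0.1, 0.6, -6.2]
grip_width: 0.0486
```

Request:
apply_moves --targets '[{"ax": 0, "ay": 0, "az": 0, "dx": 0, "dy": 0, "dz": -0.05, "hand": -1}, {"ax": 0, "ay": 0, "az": 0, "dx": 0, "dy": 0, "dz": -0.1, "hand": -1}, {"ax": 0, "ay": 0, "az": 0, "dx": 0, "dy": 0, "dz": -0.1, "hand": -1}]'

```text
time: 19.75
position: [0.606, 0.0487, 0.2965]
tcp_rot: [-0.064, 0.704, -0.064, -0.704]
ft_force: [-2.3, -0.7, -0.9]
grip_width: 0.0484
```

Request:
apply_moves --targets '[{"ax": 0, "ay": 0, "az": 0, "dx": 0, "dy": 0, "dz": -0.01, "hand": 0.6}, {"ax": 0, "ay": 0, "az": 0, "dx": 0, "dy": 0, "dz": -0.01, "hand": 0.6}, {"ax": 0, "ay": 0, "az": 0, "dx": 0, "dy": 0, "dz": -0.01, "hand": 0.6}, {"ax": 0, "ay": 0, "az": 0, "dx": 0, "dy": 0, "dz": 0.5, "hand": 0.6}, {"ax": 0, "ay": 0, "az": 0, "dx": 0, "dy": 0, "dz": 1.2, "hand": 0.6}, {"ax": 0, "ay": 0, "az": 0, "dx": 0, "dy": 0, "dz": 2.4, "hand": 0.6}, {"ax": 0, "ay": 0, "az": 0, "dx": -1, "dy": 0, "dz": 3.6, "hand": 0.6}, {"ax": 0, "ay": 0, "az": 0, "dx": -2, "dy": 0, "dz": 4.6, "hand": 0.6}, {"ax": 0, "ay": 0, "az": 0, "dx": -2, "dy": 0, "dz": 4.6, "hand": 0.6}, {"ax": 0, "ay": 0, "az": 0, "dx": -2, "dy": 0, "dz": 4.6, "hand": 0.6}]'

```text
time: 20.75
position: [0.556, 0.0487, 0.413]
tcp_rot: [-0.064, 0.705, -0.064, -0.703]
ft_force: [-0.0, -0.2, -1.2]
grip_width: 0.0685
```

```bash
cat >> m.py <<'E'
def pile(zs):
    im,d,K,E=get('wrist'); W=cloud(d,K,E); z=W[...,2]; near=(abs(W[...,0]-.604)<.09)&(abs(W[...,1]-.049)<.09)&(d>.1)
    for zz in zs: rect(W,(z>zz-.006)&(z<zz+.006)&near,f'pile@{zz}')
    rect(W,(z>.0155)&(z<.024)&(W[...,1]>.15)&(d>.15),'slab'); return im
E
python3 -c "
from m import *
im=pile([.141,.123]); go(.4489,.3733,.36,-101.7)"
```

```text
pile@0.141 [  278    58    73   153 10459] c 605.0 47.6 wh 50.1 109.7 ang 79.3 z med [139.8 140.7 141.6]
pile@0.123 [ 246   55  136  156 9429] c 604.2 48.6 wh 100.3 120.1 ang 79.4 z med [121.8 122.7 123.6]
slab [ 101  117   69   79 3224] c 609.8 253.5 wh 79.9 50.9 ang 1.9 z med [17.1 18.2 19.2]
slab [  15  168   60   67 2915] c 579.0 374.6 wh 51.3 80.2 ang 78.9 z med [17.1 18.2 19.1]
slab [  61  259   51   77 2567] c 449.6 372.9 wh 51.4 110.3 ang 78.8 z med [17.1 18.2 19.2]
rot [ 0.    0.02 -0.25] shift [-4.3  12.99 -2.08] | now [0.5563 0.0485 0.4119] tilt [ 0.0019 -0.0003] jaw -100.44
```

Request:
apply_moves --targets '[{"ax": 0, "ay": 0, "az": 0, "dx": -0.5, "dy": 1.5, "dz": 0, "hand": 0.6}, {"ax": 0, "ay": 0, "az": 0, "dx": -1.1, "dy": 3.3, "dz": 0, "hand": 0.6}, {"ax": 0, "ay": 0, "az": 0, "dx": -1.7, "dy": 5.1, "dz": 0, "hand": 0.6}, {"ax": 0, "ay": 0, "az": -0.1, "dx": -2.3, "dy": 6.9, "dz": -0.3, "hand": 0.6}, {"ax": 0, "ay": 0, "az": -0.2, "dx": -2.9, "dy": 8.7, "dz": -0.7, "hand": 0.6}, {"ax": 0, "ay": 0, "az": -0.25, "dx": -3.5, "dy": 10.5, "dz": -1.2, "hand": 0.6}, {"ax": 0, "ay": 0, "az": -0.25, "dx": -4, "dy": 12, "dz": -1.7, "hand": 0.6}, {"ax": 0, "ay": 0.02, "az": -0.25, "dx": -4.3, "dy": 12.99, "dz": -2.1, "hand": 0.6}, {"ax": 0, "ay": 0.02, "az": -0.25, "dx": -4.3, "dy": 12.99, "dz": -2.1, "hand": 0.6}, {"ax": 0, "ay": 0.02, "az": -0.25, "dx": -4.3, "dy": 12.99, "dz": -2.1, "hand": 0.6}]'

```text
time: 21.8
position: [0.449, 0.3737, 0.3578]
tcp_rot: [0.071, -0.703, 0.072, 0.704]
ft_force: [0.1, -0.5, 0.5]
grip_width: 0.068
```

```bash
python3 -c "
from m import *
slabs(); go(.4489,.3733,.176,-101.7)"
```

```text
slab [ 261    0   60   86 4964] c 572.8 377.0 wh 49.7 67.0 ang 78.4 z med [17.1 18.1 19.1]
slab [403   0  63  23 980] c 573.8 254.2 wh 52.0 16.6 ang 79.9 z med [17.  18.1 19.1]
slab [ 298  123   54  111 5718] c 448.9 373.8 wh 49.9 108.7 ang 78.3 z med [17.2 18.2 19.1]
rot [ 0.02 -0.01  0.01] shift [-0.03  0.02 -7.29] | now [0.4496 0.3727 0.3584] tilt [-0.0009 -0.002 ] jaw -101.73
```

Request:
apply_moves --targets '[{"ax": 0, "ay": 0, "az": 0, "dx": -0.07, "dy": 0.04, "dz": -1.5, "hand": 0.6}, {"ax": 0, "ay": 0, "az": 0, "dx": -0.07, "dy": 0.04, "dz": -3, "hand": 0.6}, {"ax": 0, "ay": 0, "az": 0, "dx": -0.07, "dy": 0.04, "dz": -4.5, "hand": 0.6}, {"ax": 0, "ay": 0, "az": 0, "dx": -0.07, "dy": 0.04, "dz": -5.8, "hand": 0.6}, {"ax": 0, "ay": 0, "az": 0, "dx": -0.07, "dy": 0.04, "dz": -6.6, "hand": 0.6}, {"ax": 0, "ay": 0, "az": 0, "dx": -0.07, "dy": 0.04, "dz": -7.1, "hand": 0.6}, {"ax": 0, "ay": 0, "az": 0, "dx": -0.07, "dy": 0.04, "dz": -7.3, "hand": 0.6}, {"ax": 0, "ay": 0, "az": 0, "dx": -0.07, "dy": 0.04, "dz": -7.3, "hand": 0.6}, {"ax": 0, "ay": 0, "az": 0, "dx": -0.07, "dy": 0.04, "dz": -7.3, "hand": 0.6}]'

```text
time: 22.75
position: [0.4484, 0.3738, 0.1769]
tcp_rot: [-0.072, 0.704, -0.073, -0.703]
ft_force: [-0.7, 0.3, 0.0]
grip_width: 0.0687
```

Request:
apply_moves --targets '[{"ax": 0, "ay": 0, "az": 0, "dx": 0, "dy": 0, "dz": 0, "hand": -1}, {"ax": 0, "ay": 0, "az": 0, "dx": 0, "dy": 0, "dz": 0, "hand": -1}, {"ax": 0, "ay": 0, "az": 0, "dx": 0, "dy": 0, "dz": 0, "hand": -1}, {"ax": 0, "ay": 0, "az": 0, "dx": 0, "dy": 0, "dz": 0, "hand": -1}, {"ax": 0, "ay": 0, "az": 0, "dx": 0, "dy": 0, "dz": 0, "hand": -1}]'

```text
time: 23.25
position: [0.4488, 0.3744, 0.1787]
tcp_rot: [-0.073, 0.704, -0.072, -0.702]
ft_force: [-0.6, -0.7, 7.5]
grip_width: 0.0485
```

Request:
apply_moves --targets '[{"ax": 0, "ay": 0, "az": 0, "dx": 0, "dy": 0, "dz": 0.3, "hand": -1}, {"ax": 0, "ay": 0, "az": 0, "dx": 0, "dy": 0, "dz": 0.8, "hand": -1}, {"ax": 0, "ay": 0, "az": 0, "dx": 0, "dy": 0, "dz": 1.6, "hand": -1}, {"ax": 0, "ay": 0, "az": 0, "dx": 0, "dy": 0, "dz": 2.6, "hand": -1}, {"ax": 0, "ay": 0, "az": 0, "dx": 0, "dy": 0, "dz": 3.8, "hand": -1}, {"ax": 0, "ay": 0, "az": 0, "dx": 0, "dy": 0, "dz": 5.2, "hand": -1}, {"ax": 0, "ay": 0, "az": 0, "dx": 0, "dy": 0, "dz": 6.6, "hand": -1}, {"ax": 0, "ay": 0, "az": 0, "dx": 0, "dy": 0, "dz": 8, "hand": -1}, {"ax": 0, "ay": 0, "az": 0, "dx": 0, "dy": 0, "dz": 8, "hand": -1}, {"ax": 0, "ay": 0, "az": 0, "dx": 0, "dy": 0, "dz": 8, "hand": -1}]'

```text
time: 24.25
position: [0.4485, 0.3739, 0.379]
tcp_rot: [-0.073, 0.705, -0.072, -0.702]
ft_force: [-0.4, -0.6, -8.2]
grip_width: 0.0481
```

```bash
python3 -c "
from m import *
held(.11); go(.6045,.0485,.380,-100.6)"
```

```text
held n 21889 top at tool x 0.1607 far end tool z -0.0544 centre off tool z 0.0006 -> world [-0.0006  0.0001 -0.    ] width 0.0481 ft [-0.4 -0.6 -8.2] tilt slope -0.0037
rot [0.01 0.02 0.23] shift [  6.25 -13.01   0.09] | now [0.4483 0.3737 0.3777] tilt [ 0.0015 -0.0007] jaw -101.76
```

Request:
apply_moves --targets '[{"ax": 0, "ay": 0, "az": 0, "dx": 0.4, "dy": -0.8, "dz": 0.2, "hand": -1}, {"ax": 0, "ay": 0, "az": 0, "dx": 1.1, "dy": -2.2, "dz": 0.4, "hand": -1}, {"ax": 0, "ay": 0, "az": 0, "dx": 1.9, "dy": -3.9, "dz": 0.4, "hand": -1}, {"ax": 0, "ay": 0, "az": 0.1, "dx": 2.7, "dy": -5.6, "dz": 0.4, "hand": -1}, {"ax": 0, "ay": 0, "az": 0.2, "dx": 3.5, "dy": -7.3, "dz": 0.4, "hand": -1}, {"ax": 0, "ay": 0, "az": 0.2, "dx": 4.3, "dy": -9.0, "dz": 0.4, "hand": -1}, {"ax": 0, "ay": 0, "az": 0.23, "dx": 5.1, "dy": -10.6, "dz": 0.4, "hand": -1}, {"ax": 0, "ay": 0, "az": 0.23, "dx": 5.8, "dy": -12.0, "dz": 0.3, "hand": -1}, {"ax": 0, "ay": 0.02, "az": 0.23, "dx": 6.27, "dy": -13.01, "dz": 0.2, "hand": -1}, {"ax": 0, "ay": 0.02, "az": 0.23, "dx": 6.27, "dy": -13.01, "dz": 0.1, "hand": -1}]'

```text
time: 25.3
position: [0.6061, 0.0421, 0.377]
tcp_rot: [0.066, -0.702, 0.07, 0.705]
ft_force: [0.2, -0.8, -7.1]
grip_width: 0.0481
```

Request:
apply_moves --targets '[{"ax": 0, "ay": 0, "az": 0, "dx": 0, "dy": 0, "dz": 0, "hand": -1}, {"ax": 0, "ay": 0, "az": 0, "dx": 0, "dy": 0, "dz": 0, "hand": -1}]'

```text
time: 25.5
position: [0.6056, 0.0418, 0.3749]
tcp_rot: [0.066, -0.701, 0.071, 0.707]
ft_force: [-0.7, -0.0, -6.6]
grip_width: 0.0481
```

```bash
python3 -c "
from m import *
held(.11); go(.605,.0485,.3225,-100.6)"
```

```text
held n 21897 top at tool x 0.1607 far end tool z -0.0543 centre off tool z 0.0007 -> world [-0.0007  0.0001  0.    ] width 0.0481 ft [-0.7 -0.  -6.6] tilt slope -0.0037
rot [ 0.06 -0.08  0.08] shift [-0.03  0.24 -2.12] | now [0.6056 0.0425 0.3756] tilt [-0.0072 -0.0051] jaw -101.02
```

Request:
apply_moves --targets '[{"ax": 0.06, "ay": -0.08, "az": 0.08, "dx": -0.02, "dy": 0.24, "dz": 0, "hand": -1}, {"ax": 0.06, "ay": -0.08, "az": 0.08, "dx": -0.02, "dy": 0.24, "dz": -0.6, "hand": -1}, {"ax": 0.06, "ay": -0.08, "az": 0.08, "dx": -0.02, "dy": 0.24, "dz": -1.2, "hand": -1}, {"ax": 0.06, "ay": -0.08, "az": 0.08, "dx": -0.02, "dy": 0.24, "dz": -1.7, "hand": -1}, {"ax": 0.06, "ay": -0.08, "az": 0.08, "dx": -0.02, "dy": 0.24, "dz": -2.0, "hand": -1}, {"ax": 0.06, "ay": -0.08, "az": 0.08, "dx": -0.02, "dy": 0.24, "dz": -2.1, "hand": -1}, {"ax": 0.06, "ay": -0.08, "az": 0.08, "dx": -0.02, "dy": 0.24, "dz": -2.1, "hand": -1}, {"ax": 0.06, "ay": -0.08, "az": 0.08, "dx": -0.02, "dy": 0.24, "dz": -2.1, "hand": -1}]'

```text
time: 26.35
position: [0.6054, 0.0487, 0.3237]
tcp_rot: [-0.066, 0.704, -0.065, -0.704]
ft_force: [0.1, 0.4, -6.9]
grip_width: 0.0479
```

```bash
python3 -c "
from m import *
go(.605,.0485,.3185,-100.6)"
```

```text
rot [-0.    0.01  0.  ] shift [-0.01 -0.01 -0.21] | now [0.6054 0.0487 0.3237] tilt [0.0009 0.0004] jaw -100.62
```

Request:
apply_moves --targets '[{"ax": 0, "ay": 0, "az": 0, "dx": 0, "dy": 0, "dz": -0.07, "hand": -1}, {"ax": 0, "ay": 0, "az": 0, "dx": 0, "dy": 0, "dz": -0.14, "hand": -1}, {"ax": 0, "ay": 0, "az": 0, "dx": 0, "dy": 0, "dz": -0.21, "hand": -1}, {"ax": 0, "ay": 0, "az": 0, "dx": 0, "dy": 0, "dz": -0.21, "hand": -1}]'

```text
time: 26.75
position: [0.6055, 0.0486, 0.3185]
tcp_rot: [-0.066, 0.705, -0.065, -0.704]
ft_force: [0.5, -0.1, -4.7]
grip_width: 0.0485
```

Request:
apply_moves --targets '[{"ax": 0, "ay": 0, "az": 0, "dx": 0, "dy": 0, "dz": -0.05, "hand": -1}, {"ax": 0, "ay": 0, "az": 0, "dx": 0, "dy": 0, "dz": -0.08, "hand": -1}, {"ax": 0, "ay": 0, "az": 0, "dx": 0, "dy": 0, "dz": -0.08, "hand": -1}]'

```text
time: 27.05
position: [0.6055, 0.0487, 0.3169]
tcp_rot: [-0.066, 0.705, -0.065, -0.703]
ft_force: [-1.4, -1.5, -1.0]
grip_width: 0.0479
```

Request:
apply_moves --targets '[{"ax": 0, "ay": 0, "az": 0, "dx": 0, "dy": 0, "dz": -0.01, "hand": 0.6}, {"ax": 0, "ay": 0, "az": 0, "dx": 0, "dy": 0, "dz": -0.01, "hand": 0.6}, {"ax": 0, "ay": 0, "az": 0, "dx": 0, "dy": 0, "dz": -0.01, "hand": 0.6}, {"ax": 0, "ay": 0, "az": 0, "dx": 0, "dy": 0, "dz": 0.5, "hand": 0.6}, {"ax": 0, "ay": 0, "az": 0, "dx": 0, "dy": 0, "dz": 1.2, "hand": 0.6}, {"ax": 0, "ay": 0, "az": 0, "dx": 0, "dy": 0, "dz": 2.4, "hand": 0.6}, {"ax": 0, "ay": 0, "az": 0, "dx": -1, "dy": 0, "dz": 3.6, "hand": 0.6}, {"ax": 0, "ay": 0, "az": 0, "dx": -2, "dy": 0, "dz": 4.2, "hand": 0.6}, {"ax": 0, "ay": 0, "az": 0, "dx": -2, "dy": 0, "dz": 4.2, "hand": 0.6}, {"ax": 0, "ay": 0, "az": 0, "dx": -2, "dy": 0, "dz": 4.2, "hand": 0.6}]'

```text
time: 28.05
position: [0.5554, 0.0487, 0.4232]
tcp_rot: [-0.066, 0.706, -0.065, -0.703]
ft_force: [1.8, 0.3, 0.1]
grip_width: 0.0683
```

```bash
python3 -c "
from m import *
im=pile([.156,.138,.120]); go(.6098,.2533,.34,-87.9); save('w9.png',im)"
```

```text
pile@0.156 [  276    56    75   156 10891] c 605.2 47.6 wh 50.2 109.2 ang 79.3 z med [155.  155.9 156.8]
pile@0.12 [ 250   57   32  149 3749] c 611.4 87.4 wh 21.3 119.6 ang 79.2 z med [119.  119.9 120.9]
pile@0.12 [ 348   57   31  149 3957] c 596.8 10.2 wh 22.2 119.6 ang 79.5 z med [119.  119.9 120.8]
slab [ 107  117   67   77 3066] c 609.8 253.6 wh 80.0 51.4 ang 1.9 z med [17.1 18.1 19.2]
slab [  23  167   58   65 2777] c 579.3 375.2 wh 52.3 79.5 ang 78.7 z med [17.  18.1 19.1]
rot [-0.01  0.03  2.55] shift [ 2.16  8.19 -3.29] | now [0.5558 0.0485 0.4223] tilt [0.0028 0.0002] jaw -100.64
```

View pics/w9.png

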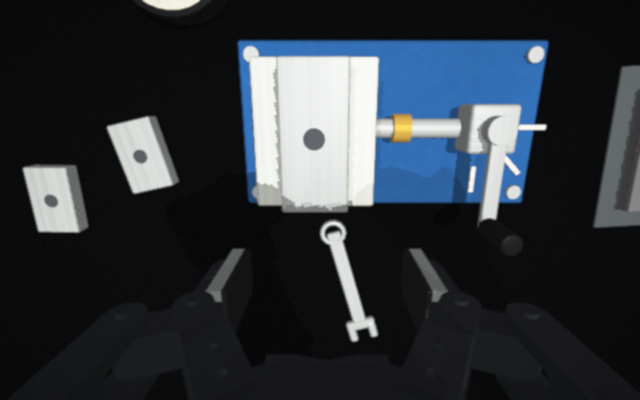

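Request:
apply_moves --targets '[{"ax": 0, "ay": 0, "az": 0.5, "dx": 0.4, "dy": 1.6, "dz": 0, "hand": 0.6}, {"ax": 0, "ay": 0, "az": 1.1, "dx": 0.9, "dy": 3.4, "dz": 0, "hand": 0.6}, {"ax": 0, "ay": 0, "az": 1.7, "dx": 1.4, "dy": 5.2, "dz": -0.6, "hand": 0.6}, {"ax": 0, "ay": 0, "az": 2.2, "dx": 1.9, "dy": 7, "dz": -1.6, "hand": 0.6}, {"ax": 0, "ay": 0.03, "az": 2.55, "dx": 2.16, "dy": 8.2, "dz": -2.6, "hand": 0.6}, {"ax": 0, "ay": 0.03, "az": 2.55, "dx": 2.16, "dy": 8.2, "dz": -3.3, "hand": 0.6}, {"ax": 0, "ay": 0.03, "az": 2.55, "dx": 2.16, "dy": 8.2, "dz": -3.3, "hand": 0.6}, {"ax": 0, "ay": 0.03, "az": 2.55, "dx": 2.16, "dy": 8.2, "dz": -3.3, "hand": 0.6}, {"ax": 0, "ay": 0.03, "az": 2.55, "dx": 2.16, "dy": 8.2, "dz": -3.3, "hand": 0.6}]'

```text
time: 29.0
position: [0.6105, 0.2526, 0.3408]
tcp_rot: [0.012, 0.708, 0.013, -0.706]
ft_force: [-0.0, -0.0, -0.6]
grip_width: 0.0682
```

```bash
python3 -c "
from m import *
slabs(); go(.6090,.2535,.176,-87.9)"
```

```text
slab [391   0  68  45 258] c 743.5 180.3 wh 62.8 9.5 ang 62.1 z med [16.5 19.8 23.4]
slab [ 296  142   56   85 4566] c 610.2 253.9 wh 79.3 50.0 ang 1.9 z med [17.3 18.2 19. ]
slab [ 163  168   63   89 4298] c 579.2 375.3 wh 50.0 80.2 ang 78.6 z med [17.2 18.1 19.1]
rot [-0.01  0.02  0.02] shift [-0.06  0.04 -6.6 ] | now [0.6104 0.2526 0.3411] tilt [0.0021 0.0009] jaw -87.99
```

Request:
apply_moves --targets '[{"ax": 0, "ay": 0.02, "az": 0, "dx": -0.04, "dy": 0.05, "dz": -1.5, "hand": 0.6}, {"ax": 0, "ay": 0.02, "az": 0, "dx": -0.04, "dy": 0.05, "dz": -3, "hand": 0.6}, {"ax": 0, "ay": 0.02, "az": 0, "dx": -0.04, "dy": 0.05, "dz": -4.5, "hand": 0.6}, {"ax": 0, "ay": 0.02, "az": 0, "dx": -0.04, "dy": 0.05, "dz": -5.6, "hand": 0.6}, {"ax": 0, "ay": 0.02, "az": 0, "dx": -0.04, "dy": 0.05, "dz": -6.3, "hand": 0.6}, {"ax": 0, "ay": 0.02, "az": 0, "dx": -0.04, "dy": 0.05, "dz": -6.6, "hand": 0.6}, {"ax": 0, "ay": 0.02, "az": 0, "dx": -0.04, "dy": 0.05, "dz": -6.6, "hand": 0.6}, {"ax": 0, "ay": 0.02, "az": 0, "dx": -0.04, "dy": 0.05, "dz": -6.6, "hand": 0.6}]'

```text
time: 29.85
position: [0.6101, 0.2539, 0.1776]
tcp_rot: [0.012, 0.708, 0.013, -0.706]
ft_force: [-0.3, 0.1, 0.2]
grip_width: 0.0683
```

Request:
apply_moves --targets '[{"ax": 0, "ay": 0, "az": 0, "dx": 0, "dy": 0, "dz": 0, "hand": -1}, {"ax": 0, "ay": 0, "az": 0, "dx": 0, "dy": 0, "dz": 0, "hand": -1}, {"ax": 0, "ay": 0, "az": 0, "dx": 0, "dy": 0, "dz": 0, "hand": -1}, {"ax": 0, "ay": 0, "az": 0, "dx": 0, "dy": 0, "dz": 0, "hand": -1}, {"ax": 0, "ay": 0, "az": 0, "dx": 0, "dy": 0, "dz": 0, "hand": -1}]'

```text
time: 30.35
position: [0.6107, 0.2543, 0.1799]
tcp_rot: [0.011, 0.709, 0.013, -0.705]
ft_force: [-0.1, 0.4, 7.5]
grip_width: 0.0483
```

Request:
apply_moves --targets '[{"ax": 0, "ay": 0, "az": 0, "dx": 0, "dy": 0, "dz": 0.3, "hand": -1}, {"ax": 0, "ay": 0, "az": 0, "dx": 0, "dy": 0, "dz": 0.8, "hand": -1}, {"ax": 0, "ay": 0, "az": 0, "dx": 0, "dy": 0, "dz": 1.6, "hand": -1}, {"ax": 0, "ay": 0, "az": 0, "dx": 0, "dy": 0, "dz": 2.6, "hand": -1}, {"ax": 0, "ay": 0, "az": 0, "dx": 0, "dy": 0, "dz": 3.8, "hand": -1}, {"ax": 0, "ay": 0, "az": 0, "dx": 0, "dy": 0, "dz": 5.2, "hand": -1}, {"ax": 0, "ay": 0, "az": 0, "dx": 0, "dy": 0, "dz": 6.6, "hand": -1}, {"ax": 0, "ay": 0, "az": 0, "dx": 0, "dy": 0, "dz": 8.6, "hand": -1}, {"ax": 0, "ay": 0, "az": 0, "dx": 0, "dy": 0, "dz": 8.6, "hand": -1}, {"ax": 0, "ay": 0, "az": 0, "dx": 0, "dy": 0, "dz": 8.6, "hand": -1}]'

```text
time: 31.35
position: [0.6104, 0.2543, 0.3969]
tcp_rot: [0.011, 0.71, 0.014, -0.704]
ft_force: [-1.0, 0.4, -5.4]
grip_width: 0.0478
```

```bash
python3 -c "
from m import *
held(.08); go(.6045,.0487,.395,-100.6)"
```

```text
held n 16817 top at tool x 0.162 far end tool z -0.0382 centre off tool z 0.0018 -> world [-0.0018 -0.0001 -0.    ] width 0.0478 ft [-1.   0.4 -5.4] tilt slope -0.0078
rot [-0.02  0.06 -2.51] shift [-0.23 -8.21  0.  ] | now [0.6102 0.2539 0.3949] tilt [0.0053 0.0025] jaw -88.03
```

Request:
apply_moves --targets '[{"ax": 0, "ay": 0, "az": -0.3, "dx": 0, "dy": -0.8, "dz": 0.1, "hand": -1}, {"ax": 0, "ay": 0, "az": -0.8, "dx": 0, "dy": -2.2, "dz": 0.1, "hand": -1}, {"ax": 0, "ay": 0, "az": -1.3, "dx": -0.1, "dy": -3.8, "dz": 0.1, "hand": -1}, {"ax": 0, "ay": 0, "az": -1.8, "dx": -0.1, "dy": -5.4, "dz": 0.1, "hand": -1}, {"ax": 0, "ay": 0, "az": -2.2, "dx": -0.17, "dy": -6.9, "dz": 0.1, "hand": -1}, {"ax": 0, "ay": 0, "az": -2.5, "dx": -0.17, "dy": -8.22, "dz": 0.1, "hand": -1}, {"ax": 0, "ay": 0, "az": -2.5, "dx": -0.17, "dy": -8.22, "dz": 0.1, "hand": -1}, {"ax": 0, "ay": 0, "az": -2.5, "dx": -0.17, "dy": -8.22, "dz": 0.1, "hand": -1}, {"ax": 0, "ay": 0, "az": -2.5, "dx": -0.17, "dy": -8.22, "dz": 0.1, "hand": -1}]'

```text
time: 32.3
position: [0.6056, 0.0489, 0.3965]
tcp_rot: [-0.065, 0.705, -0.064, -0.703]
ft_force: [0.3, 0.5, -5.2]
grip_width: 0.0483
```

```bash
python3 -c "
from m import *
held(.08); go(.606,.0483,.339,-100.6)"
```

```text
held n 16824 top at tool x 0.162 far end tool z -0.0385 centre off tool z 0.0015 -> world [-0.0015  0.0003 -0.    ] width 0.0483 ft [ 0.3  0.5 -5.2] tilt slope -0.0072
rot [-0.02  0.05 -0.03] shift [ 0.01 -0.04 -2.31] | now [0.6057 0.0494 0.3967] tilt [0.0041 0.002 ] jaw -100.44
```

Request:
apply_moves --targets '[{"ax": 0, "ay": 0.03, "az": -0.03, "dx": 0.01, "dy": -0.04, "dz": -0.6, "hand": -1}, {"ax": 0, "ay": 0.03, "az": -0.03, "dx": 0.01, "dy": -0.04, "dz": -1.2, "hand": -1}, {"ax": 0, "ay": 0.03, "az": -0.03, "dx": 0.01, "dy": -0.04, "dz": -1.7, "hand": -1}, {"ax": 0, "ay": 0.03, "az": -0.03, "dx": 0.01, "dy": -0.04, "dz": -2.1, "hand": -1}, {"ax": 0, "ay": 0.03, "az": -0.03, "dx": 0.01, "dy": -0.04, "dz": -2.27, "hand": -1}, {"ax": 0, "ay": 0.03, "az": -0.03, "dx": 0.01, "dy": -0.04, "dz": -2.27, "hand": -1}, {"ax": 0, "ay": 0.03, "az": -0.03, "dx": 0.01, "dy": -0.04, "dz": -2.27, "hand": -1}]'

```text
time: 33.05
position: [0.6061, 0.0486, 0.3404]
tcp_rot: [-0.066, 0.705, -0.064, -0.703]
ft_force: [1.0, -0.1, -5.2]
grip_width: 0.048
```

Request:
apply_moves --targets '[{"ax": 0, "ay": 0, "az": 0, "dx": 0, "dy": 0, "dz": -0.06, "hand": -1}, {"ax": 0, "ay": 0, "az": 0, "dx": 0, "dy": 0, "dz": -0.12, "hand": -1}, {"ax": 0, "ay": 0, "az": 0, "dx": 0, "dy": 0, "dz": -0.2, "hand": -1}, {"ax": 0, "ay": 0, "az": 0, "dx": 0, "dy": 0, "dz": -0.2, "hand": -1}]'

```text
time: 33.45
position: [0.6061, 0.0486, 0.3353]
tcp_rot: [-0.066, 0.705, -0.064, -0.703]
ft_force: [0.7, 0.5, -4.1]
grip_width: 0.0482
```

Request:
apply_moves --targets '[{"ax": 0, "ay": 0, "az": 0, "dx": 0, "dy": 0, "dz": -0.04, "hand": -1}, {"ax": 0, "ay": 0, "az": 0, "dx": 0, "dy": 0, "dz": -0.06, "hand": -1}, {"ax": 0, "ay": 0, "az": 0, "dx": 0, "dy": 0, "dz": -0.06, "hand": -1}]'

```text
time: 33.75
position: [0.6061, 0.0485, 0.3341]
tcp_rot: [-0.066, 0.705, -0.064, -0.703]
ft_force: [-1.9, -0.1, -1.2]
grip_width: 0.0479
```

Request:
apply_moves --targets '[{"ax": 0, "ay": 0, "az": 0, "dx": 0, "dy": 0, "dz": -0.02, "hand": 0.6}, {"ax": 0, "ay": 0, "az": 0, "dx": 0, "dy": 0, "dz": -0.02, "hand": 0.6}, {"ax": 0, "ay": 0, "az": 0, "dx": 0, "dy": 0, "dz": -0.02, "hand": 0.6}, {"ax": 0, "ay": 0, "az": 0, "dx": 0, "dy": 0, "dz": 0.5, "hand": 0.6}, {"ax": 0, "ay": 0, "az": 0, "dx": 0, "dy": 0, "dz": 1.2, "hand": 0.6}, {"ax": 0, "ay": 0, "az": 0, "dx": 0, "dy": 0, "dz": 2.4, "hand": 0.6}, {"ax": 0, "ay": 0, "az": 0, "dx": -1, "dy": 0, "dz": 3.6, "hand": 0.6}, {"ax": 0, "ay": 0, "az": 0, "dx": -2, "dy": 0, "dz": 3.6, "hand": 0.6}, {"ax": 0, "ay": 0, "az": 0, "dx": -2, "dy": 0, "dz": 3.6, "hand": 0.6}, {"ax": 0, "ay": 0, "az": 0, "dx": -2, "dy": 0, "dz": 3.6, "hand": 0.6}]'

```text
time: 34.75
position: [0.556, 0.0485, 0.4253]
tcp_rot: [-0.066, 0.706, -0.064, -0.703]
ft_force: [0.6, 0.6, 0.4]
grip_width: 0.0681
```

```bash
python3 -c "
from m import *
im=pile([.172,.154,.118]); go(.5785,.375,.34,-101.4); save('w10.png',im)"
```

```text
pile@0.172 [ 274   80   78  120 8832] c 604.5 48.0 wh 50.2 80.1 ang 79.3 z med [171.  172.  172.8]
pile@0.154 [ 278   58   73   23 1589] c 652.0 38.8 wh 50.0 14.1 ang 78.8 z med [152.9 153.8 154.8]
pile@0.154 [283 199  65  12 718] c 556.4 57.0 wh 49.5 9.6 ang 79.1 z med [153.1 153.9 154.8]
pile@0.118 [ 252   58   31  147 3144] c 611.9 87.5 wh 21.4 119.6 ang 78.8 z med [117.  117.9 118.8]
pile@0.118 [ 348   59   31  146 3680] c 597.0 10.1 wh 22.5 118.7 ang 79.6 z med [117.  117.9 118.8]
slab [  26  167   57   65 2720] c 579.1 375.2 wh 51.4 80.0 ang 78.9 z med [17.  18.1 19.1]
rot [-0.02  0.04 -0.16] shift [ 0.88 13.06 -3.39] | now [0.5565 0.0484 0.4248] tilt [0.0039 0.002 ] jaw -100.6
```

Excellent centring. On to the last slab.

Request:
apply_moves --targets '[{"ax": 0, "ay": 0, "az": 0, "dx": 0.1, "dy": 1.6, "dz": 0, "hand": 0.6}, {"ax": 0, "ay": 0, "az": 0, "dx": 0.2, "dy": 3.4, "dz": 0, "hand": 0.6}, {"ax": 0, "ay": 0, "az": 0, "dx": 0.3, "dy": 5.3, "dz": 0, "hand": 0.6}, {"ax": 0, "ay": 0, "az": 0, "dx": 0.4, "dy": 7.2, "dz": -0.6, "hand": 0.6}, {"ax": 0, "ay": 0, "az": -0.1, "dx": 0.6, "dy": 9.1, "dz": -1.4, "hand": 0.6}, {"ax": 0, "ay": 0, "az": -0.16, "dx": 0.7, "dy": 11, "dz": -2.2, "hand": 0.6}, {"ax": -0.02, "ay": 0.04, "az": -0.16, "dx": 0.88, "dy": 12.5, "dz": -2.8, "hand": 0.6}, {"ax": -0.02, "ay": 0.04, "az": -0.16, "dx": 0.88, "dy": 13.06, "dz": -3.4, "hand": 0.6}, {"ax": -0.02, "ay": 0.04, "az": -0.16, "dx": 0.88, "dy": 13.06, "dz": -3.4, "hand": 0.6}, {"ax": -0.02, "ay": 0.04, "az": -0.16, "dx": 0.88, "dy": 13.06, "dz": -3.4, "hand": 0.6}]'

```text
time: 35.8
position: [0.5792, 0.374, 0.339]
tcp_rot: [0.07, -0.704, 0.071, 0.704]
ft_force: [0.4, -1.4, 0.3]
grip_width: 0.0683
```

Request:
apply_moves --targets '[{"ax": 0, "ay": 0, "az": 0, "dx": 0, "dy": 0, "dz": 0, "hand": 0.6}, {"ax": 0, "ay": 0, "az": 0, "dx": 0, "dy": 0, "dz": 0, "hand": 0.6}]'

```text
time: 36.0
position: [0.5803, 0.3721, 0.34]
tcp_rot: [-0.071, 0.704, -0.072, -0.703]
ft_force: [0.0, 0.4, -0.1]
grip_width: 0.0682
```

```bash
python3 -c "
from m import *
slabs(); go(.5780,.3753,.176,-101.4)"
```

```text
slab [ 293  145   56   85 4573] c 578.6 375.7 wh 50.0 79.8 ang 78.8 z med [17.2 18.1 19. ]
rot [0.02 0.01 0.04] shift [-0.08  0.12 -6.56] | now [0.58   0.3724 0.3401] tilt [ 0.0013 -0.0015] jaw -101.58
```

Request:
apply_moves --targets '[{"ax": 0, "ay": 0, "az": 0.06, "dx": -0.1, "dy": 0.13, "dz": -1.5, "hand": 0.6}, {"ax": 0, "ay": 0, "az": 0.06, "dx": -0.1, "dy": 0.13, "dz": -3, "hand": 0.6}, {"ax": 0, "ay": 0, "az": 0.06, "dx": -0.1, "dy": 0.13, "dz": -4.5, "hand": 0.6}, {"ax": 0, "ay": 0, "az": 0.06, "dx": -0.1, "dy": 0.13, "dz": -5.6, "hand": 0.6}, {"ax": 0, "ay": 0, "az": 0.06, "dx": -0.1, "dy": 0.13, "dz": -6.3, "hand": 0.6}, {"ax": 0, "ay": 0, "az": 0.06, "dx": -0.1, "dy": 0.13, "dz": -6.6, "hand": 0.6}, {"ax": 0, "ay": 0, "az": 0.06, "dx": -0.1, "dy": 0.13, "dz": -6.6, "hand": 0.6}, {"ax": 0, "ay": 0, "az": 0.06, "dx": -0.1, "dy": 0.13, "dz": -6.6, "hand": 0.6}]'

```text
time: 36.85
position: [0.5781, 0.3757, 0.1764]
tcp_rot: [-0.07, 0.705, -0.07, -0.703]
ft_force: [0.4, 0.9, 0.3]
grip_width: 0.0683
```

Request:
apply_moves --targets '[{"ax": 0, "ay": 0, "az": 0, "dx": 0, "dy": 0, "dz": 0, "hand": -1}, {"ax": 0, "ay": 0, "az": 0, "dx": 0, "dy": 0, "dz": 0, "hand": -1}, {"ax": 0, "ay": 0, "az": 0, "dx": 0, "dy": 0, "dz": 0, "hand": -1}, {"ax": 0, "ay": 0, "az": 0, "dx": 0, "dy": 0, "dz": 0, "hand": -1}, {"ax": 0, "ay": 0, "az": 0, "dx": 0, "dy": 0, "dz": 0, "hand": -1}]'

```text
time: 37.35
position: [0.5787, 0.3762, 0.1787]
tcp_rot: [-0.07, 0.706, -0.069, -0.702]
ft_force: [0.2, -0.2, 7.2]
grip_width: 0.0483
```

Request:
apply_moves --targets '[{"ax": 0, "ay": 0, "az": 0, "dx": 0, "dy": 0, "dz": 0.3, "hand": -1}, {"ax": 0, "ay": 0, "az": 0, "dx": 0, "dy": 0, "dz": 0.8, "hand": -1}, {"ax": 0, "ay": 0, "az": 0, "dx": 0, "dy": 0, "dz": 1.6, "hand": -1}, {"ax": 0, "ay": 0, "az": 0, "dx": 0, "dy": 0, "dz": 2.6, "hand": -1}, {"ax": 0, "ay": 0, "az": 0, "dx": 0, "dy": 0, "dz": 3.8, "hand": -1}, {"ax": 0, "ay": 0, "az": 0, "dx": 0, "dy": 0, "dz": 5.2, "hand": -1}, {"ax": 0, "ay": 0, "az": 0, "dx": 0, "dy": 0, "dz": 7, "hand": -1}, {"ax": 0, "ay": 0, "az": 0, "dx": 0, "dy": 0, "dz": 9.2, "hand": -1}, {"ax": 0, "ay": 0, "az": 0, "dx": 0, "dy": 0, "dz": 9.2, "hand": -1}, {"ax": 0, "ay": 0, "az": 0, "dx": 0, "dy": 0, "dz": 9.2, "hand": -1}]'

```text
time: 38.35
position: [0.5785, 0.3762, 0.4112]
tcp_rot: [-0.071, 0.707, -0.068, -0.701]
ft_force: [-0.4, 0.5, -4.8]
grip_width: 0.0481
```

```bash
python3 -c "
from m import *
held(.08); go(.6045,.0487,.41,-100.6)"
```

```text
held n 17150 top at tool x 0.1607 far end tool z -0.0394 centre off tool z 0.0006 -> world [-0.0006  0.0001 -0.    ] width 0.0481 ft [-0.4  0.5 -4.8] tilt slope -0.0073
rot [-0.01  0.07  0.14] shift [  1.05 -13.09   0.05] | now [0.5783 0.3759 0.4087] tilt [0.0058 0.001 ] jaw -101.31
```

Request:
apply_moves --targets '[{"ax": 0, "ay": 0, "az": 0, "dx": 0.1, "dy": -0.8, "dz": 0.1, "hand": -1}, {"ax": 0, "ay": 0, "az": 0, "dx": 0.2, "dy": -2.2, "dz": 0.1, "hand": -1}, {"ax": 0, "ay": 0, "az": 0.1, "dx": 0.3, "dy": -3.9, "dz": 0.1, "hand": -1}, {"ax": 0, "ay": 0, "az": 0.1, "dx": 0.5, "dy": -5.6, "dz": 0.1, "hand": -1}, {"ax": 0, "ay": 0, "az": 0.14, "dx": 0.6, "dy": -7.4, "dz": 0.1, "hand": -1}, {"ax": 0, "ay": 0, "az": 0.14, "dx": 0.8, "dy": -9.2, "dz": 0.1, "hand": -1}, {"ax": 0, "ay": 0, "az": 0.14, "dx": 0.9, "dy": -11, "dz": 0.1, "hand": -1}, {"ax": 0, "ay": 0.03, "az": 0.14, "dx": 1.07, "dy": -12.4, "dz": 0.1, "hand": -1}, {"ax": 0, "ay": 0.03, "az": 0.14, "dx": 1.07, "dy": -13.09, "dz": 0.1, "hand": -1}, {"ax": 0, "ay": 0.03, "az": 0.14, "dx": 1.07, "dy": -13.09, "dz": 0.1, "hand": -1}]'

```text
time: 39.4
position: [0.6048, 0.0446, 0.4089]
tcp_rot: [0.067, -0.704, 0.068, 0.704]
ft_force: [0.1, 0.2, -4.5]
grip_width: 0.048
```

Request:
apply_moves --targets '[{"ax": 0, "ay": 0, "az": 0, "dx": 0, "dy": 0, "dz": 0, "hand": -1}, {"ax": 0, "ay": 0, "az": 0, "dx": 0, "dy": 0, "dz": 0, "hand": -1}]'

```text
time: 39.6
position: [0.6044, 0.0456, 0.4077]
tcp_rot: [0.066, -0.703, 0.067, 0.705]
ft_force: [-0.7, 0.1, -4.5]
grip_width: 0.0481
```

```bash
python3 -c "
from m import *
held(.08); go(.605,.0486,.3545,-100.6)"
```

```text
held n 17170 top at tool x 0.1607 far end tool z -0.0394 centre off tool z 0.0006 -> world [-0.0006  0.0001  0.    ] width 0.0481 ft [-0.7  0.1 -4.5] tilt slope -0.0077
rot [ 0.01 -0.03  0.04] shift [ 0.02  0.11 -2.15] | now [0.6045 0.0459 0.4081] tilt [-0.0027 -0.0009] jaw -100.8
```

Request:
apply_moves --targets '[{"ax": 0, "ay": -0.06, "az": 0.04, "dx": 0.02, "dy": 0.11, "dz": 0, "hand": -1}, {"ax": 0, "ay": -0.06, "az": 0.04, "dx": 0.02, "dy": 0.11, "dz": -0.6, "hand": -1}, {"ax": 0, "ay": -0.06, "az": 0.04, "dx": 0.02, "dy": 0.11, "dz": -1.2, "hand": -1}, {"ax": 0, "ay": -0.06, "az": 0.04, "dx": 0.02, "dy": 0.11, "dz": -1.7, "hand": -1}, {"ax": 0, "ay": -0.06, "az": 0.04, "dx": 0.02, "dy": 0.11, "dz": -2.0, "hand": -1}, {"ax": 0, "ay": -0.06, "az": 0.04, "dx": 0.02, "dy": 0.11, "dz": -2.15, "hand": -1}, {"ax": 0, "ay": -0.06, "az": 0.04, "dx": 0.02, "dy": 0.11, "dz": -2.15, "hand": -1}, {"ax": 0, "ay": -0.06, "az": 0.04, "dx": 0.02, "dy": 0.11, "dz": -2.15, "hand": -1}]'

```text
time: 40.45
position: [0.6052, 0.0488, 0.3548]
tcp_rot: [-0.065, 0.705, -0.065, -0.703]
ft_force: [-0.2, -0.7, -4.5]
grip_width: 0.0481
```

```bash
python3 -c "
from m import *
go(.605,.0486,.350,-100.6)"
```

```text
rot [ 0.01  0.04 -0.  ] shift [-0.01 -0.01 -0.19] | now [0.6052 0.0488 0.3548] tilt [ 0.0034 -0.0007] jaw -100.6
```

Request:
apply_moves --targets '[{"ax": 0, "ay": 0, "az": 0, "dx": 0, "dy": 0, "dz": -0.06, "hand": -1}, {"ax": 0, "ay": 0, "az": 0, "dx": 0, "dy": 0, "dz": -0.12, "hand": -1}, {"ax": 0, "ay": 0, "az": 0, "dx": 0, "dy": 0, "dz": -0.19, "hand": -1}, {"ax": 0, "ay": 0, "az": 0, "dx": 0, "dy": 0, "dz": -0.19, "hand": -1}]'

```text
time: 40.85
position: [0.6052, 0.0488, 0.3501]
tcp_rot: [-0.065, 0.705, -0.065, -0.703]
ft_force: [-1.3, -0.3, -4.0]
grip_width: 0.0479
```

Request:
apply_moves --targets '[{"ax": 0, "ay": 0, "az": 0, "dx": 0, "dy": 0, "dz": -0.03, "hand": -1}, {"ax": 0, "ay": 0, "az": 0, "dx": 0, "dy": 0, "dz": -0.05, "hand": -1}, {"ax": 0, "ay": 0, "az": 0, "dx": 0, "dy": 0, "dz": -0.05, "hand": -1}]'

```text
time: 41.15
position: [0.6052, 0.0488, 0.3491]
tcp_rot: [-0.065, 0.705, -0.065, -0.703]
ft_force: [-1.5, 0.3, -0.4]
grip_width: 0.0482
```

Request:
apply_moves --targets '[{"ax": 0, "ay": 0, "az": 0, "dx": 0, "dy": 0, "dz": 0, "hand": 0.6}, {"ax": 0, "ay": 0, "az": 0, "dx": 0, "dy": 0, "dz": 0, "hand": 0.6}, {"ax": 0, "ay": 0, "az": 0, "dx": 0, "dy": 0, "dz": 0, "hand": 0.6}, {"ax": 0, "ay": 0, "az": 0, "dx": 0, "dy": 0, "dz": 0.5, "hand": 0.6}, {"ax": 0, "ay": 0, "az": 0, "dx": 0, "dy": 0, "dz": 1.2, "hand": 0.6}, {"ax": 0, "ay": 0, "az": 0, "dx": 0, "dy": 0, "dz": 2.4, "hand": 0.6}, {"ax": 0, "ay": 0, "az": 0, "dx": -1, "dy": 0, "dz": 3, "hand": 0.6}, {"ax": 0, "ay": 0, "az": 0, "dx": -2, "dy": 0, "dz": 3, "hand": 0.6}, {"ax": 0, "ay": 0, "az": 0, "dx": -2, "dy": 0, "dz": 3, "hand": 0.6}, {"ax": 0, "ay": 0, "az": 0, "dx": -2, "dy": 0, "dz": 3, "hand": 0.6}]'

```text
time: 42.15
position: [0.5552, 0.0488, 0.4253]
tcp_rot: [-0.065, 0.706, -0.065, -0.702]
ft_force: [0.2, -0.3, -0.2]
grip_width: 0.0683
```

```bash
python3 -c "
from m import *
im=pile([.188,.152,.117]); go(.4736,-.1089,.36,-75); save('w11.png',im)"
```

```text
pile@0.188 [  270    77    84   128 10170] c 605.1 47.5 wh 50.1 78.9 ang 79.4 z med [187.3 188.2 189.1]
pile@0.152 [ 277   58   73   19 1361] c 652.7 38.6 wh 49.7 11.9 ang 79.3 z med [151.1 152.1 153.1]
pile@0.152 [283 205  64   5 318] c 553.6 57.3 wh 48.7 4.3 ang 79.3 z med [151.3 152.2 153.1]
pile@0.117 [ 251   58   28  146 2621] c 612.7 90.3 wh 21.3 120.2 ang 75.9 z med [115.2 116.2 117.1]
pile@0.117 [ 349   58   29  146 3321] c 597.2 8.4 wh 22.3 119.6 ang 81.3 z med [115.3 116.2 117.1]
rot [-0.01  0.06  5.12] shift [-3.28 -6.3  -2.59] | now [0.5557 0.0487 0.4248] tilt [ 0.0053 -0.0007] jaw -100.62
```

View pics/w11.png

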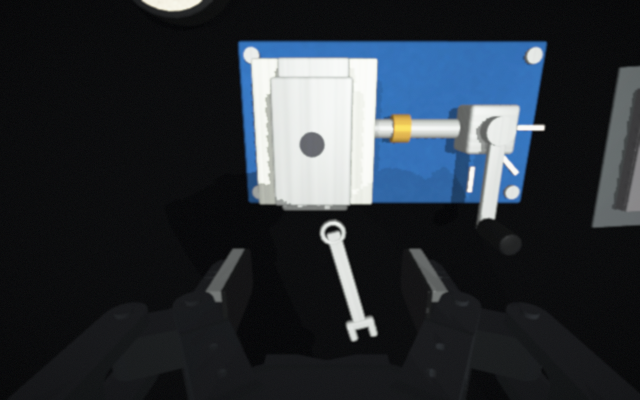

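Request:
apply_moves --targets '[{"ax": 0, "ay": 0, "az": 1.2, "dx": -0.6, "dy": -0.8, "dz": 0, "hand": 1}, {"ax": 0, "ay": 0, "az": 2.5, "dx": -1.2, "dy": -1.8, "dz": 0, "hand": 1}, {"ax": 0, "ay": 0, "az": 3.8, "dx": -1.8, "dy": -3, "dz": 0, "hand": 1}, {"ax": 0, "ay": 0, "az": 5.2, "dx": -2.4, "dy": -4.2, "dz": 0, "hand": 1}, {"ax": 0, "ay": 0, "az": 6.6, "dx": -2.9, "dy": -5.4, "dz": -0.6, "hand": 1}, {"ax": 0, "ay": 0.06, "az": 7.9, "dx": -3.31, "dy": -6.31, "dz": -1.6, "hand": 1}, {"ax": 0, "ay": 0.06, "az": 9.0, "dx": -3.31, "dy": -6.31, "dz": -2.6, "hand": 1}, {"ax": 0, "ay": 0.06, "az": 9.0, "dx": -3.31, "dy": -6.31, "dz": -2.6, "hand": 1}, {"ax": 0, "ay": 0.06, "az": 9.0, "dx": -3.31, "dy": -6.31, "dz": -2.6, "hand": 1}, {"ax": 0, "ay": 0.06, "az": 9.0, "dx": -3.31, "dy": -6.31, "dz": -2.6, "hand": 1}]'

```text
time: 43.2
position: [0.474, -0.1084, 0.3609]
tcp_rot: [0.208, 0.676, 0.209, -0.675]
ft_force: [-0.5, -0.2, 0.7]
grip_width: 0.0853
```

```bash
cat >> m.py <<'E'
def lever():
    im,d,K,E=get('wrist'); W=cloud(d,K,E); z=W[...,2]
    g=(z>.111)&(z<.118)&(np.hypot(W[...,0]-.571,W[...,1]+.128)<.13)&(d>.1); rect(W,g,'grip')
    rect(W,(z>.046)&(z<.056)&(np.hypot(W[...,0]-.571,W[...,1]+.128)<.05),'block'); return im
E
python3 -c "
from m import *
im=lever(); go(.473,-.109,.25,-55.5); save('w12.png',im)"
```

```text
grip [310 198  31  29 697] c 473.3 -109.6 wh 20.5 20.7 ang 63.8 z med [112.7 113.9 114.8]
block [ 371   63   82   85 2290] c 571.1 -128.6 wh 50.4 50.2 ang 79.3 z med [50.2 51.9 53. ]
rot [-0.01  0.02  0.03] shift [-0.03 -0.03 -4.44] | now [ 0.4738 -0.1084  0.361 ] tilt [0.0016 0.0012] jaw -55.64
```

Request:
apply_moves --targets '[{"ax": 0, "ay": 0.02, "az": 0, "dx": -0.02, "dy": -0.04, "dz": -1.2, "hand": 1}, {"ax": 0, "ay": 0.02, "az": 0, "dx": -0.02, "dy": -0.04, "dz": -2.4, "hand": 1}, {"ax": 0, "ay": 0.02, "az": 0, "dx": -0.02, "dy": -0.04, "dz": -3.6, "hand": 1}, {"ax": 0, "ay": 0.02, "az": 0, "dx": -0.02, "dy": -0.04, "dz": -4.4, "hand": 1}, {"ax": 0, "ay": 0.02, "az": 0, "dx": -0.02, "dy": -0.04, "dz": -4.4, "hand": 1}, {"ax": 0, "ay": 0.02, "az": 0, "dx": -0.02, "dy": -0.04, "dz": -4.4, "hand": 1}]'

```text
time: 43.85
position: [0.474, -0.1089, 0.2519]
tcp_rot: [0.209, 0.676, 0.209, -0.675]
ft_force: [0.4, -0.4, 0.3]
grip_width: 0.0854
```

Request:
apply_moves --targets '[{"ax": 0, "ay": 0, "az": 0, "dx": 0, "dy": 0, "dz": 0, "hand": -1}, {"ax": 0, "ay": 0, "az": 0, "dx": 0, "dy": 0, "dz": 0, "hand": -1}, {"ax": 0, "ay": 0, "az": 0, "dx": 0, "dy": 0, "dz": 0, "hand": -1}, {"ax": 0, "ay": 0, "az": 0, "dx": 0, "dy": 0, "dz": 0, "hand": -1}, {"ax": 0, "ay": 0, "az": 0, "dx": 0, "dy": 0, "dz": 0, "hand": -1}, {"ax": 0, "ay": 0, "az": 0, "dx": 0, "dy": 0, "dz": 0, "hand": -1}, {"ax": 0, "ay": 0, "az": 0, "dx": 0, "dy": 0, "dz": 0, "hand": -1}, {"ax": 0, "ay": 0, "az": 0, "dx": 0, "dy": 0, "dz": 0, "hand": -1}]'

```text
time: 44.65
position: [0.4737, -0.1089, 0.2523]
tcp_rot: [0.209, 0.676, 0.209, -0.675]
ft_force: [-3.5, 1.3, 6.4]
grip_width: 0.0206
```

```bash
python3 -c "
from m import *
print(r.get_obs()['grip_width'])
for t in (8,16,24,32,40,45):
    a=np.radians(169.4+t); go(.571+.1*np.cos(a),-.1284+.1*np.sin(a),.251,-55.5)"
```

```text
0.02060697781719058
rot [-0.01  0.    0.03] shift [-0.1  -0.6  -0.05] | now [ 0.4737 -0.1089  0.2523] tilt [0.0002 0.0007] jaw -55.63
rot [-0.01  0.    0.03] shift [-0.09 -1.16 -0.05] | now [ 0.4737 -0.1089  0.2523] tilt [0.0002 0.0007] jaw -55.63
rot [-0.01  0.    0.03] shift [ 0.   -1.71 -0.05] | now [ 0.4737 -0.1089  0.2523] tilt [0.0002 0.0007] jaw -55.63
rot [-0.01  0.    0.03] shift [ 0.17 -2.24 -0.05] | now [ 0.4737 -0.1089  0.2523] tilt [0.0002 0.0007] jaw -55.63
rot [-0.01  0.    0.03] shift [ 0.41 -2.75 -0.05] | now [ 0.4737 -0.1089  0.2523] tilt [0.0002 0.0007] jaw -55.63
rot [-0.01  0.    0.03] shift [ 0.59 -3.04 -0.05] | now [ 0.4737 -0.1089  0.2523] tilt [0.0002 0.0007] jaw -55.63
```

Request:
apply_moves --targets '[{"ax": 0, "ay": 0, "az": 0, "dx": -0.1, "dy": -0.6, "dz": 0, "hand": -1}, {"ax": 0, "ay": 0, "az": 0, "dx": -0.09, "dy": -1.16, "dz": 0, "hand": -1}, {"ax": 0, "ay": 0, "az": 0, "dx": 0, "dy": -1.71, "dz": 0, "hand": -1}, {"ax": 0, "ay": 0, "az": 0, "dx": 0.17, "dy": -2.24, "dz": 0, "hand": -1}, {"ax": 0, "ay": 0, "az": 0, "dx": 0.41, "dy": -2.75, "dz": 0, "hand": -1}, {"ax": 0, "ay": 0, "az": 0, "dx": 0.59, "dy": -3.04, "dz": 0, "hand": -1}, {"ax": 0, "ay": 0, "az": 0, "dx": 0.59, "dy": -3.04, "dz": 0, "hand": -1}, {"ax": 0, "ay": 0, "az": 0, "dx": 0.59, "dy": -3.04, "dz": 0, "hand": -1}]'

```text
time: 45.45
position: [0.4857, -0.1871, 0.252]
tcp_rot: [-0.208, -0.673, -0.208, 0.678]
ft_force: [-8.7, -6.4, 6.4]
grip_width: 0.0205
```

```bash
python3 -c "
from m import *
o=r.get_obs();print(o['grip_width'],o['ft_force']); a=np.radians(169.4+45); go(.571+.1*np.cos(a),-.1284+.1*np.sin(a),.252,-55.5)
p=o['position']; print(np.degrees(np.arctan2(p[1]+.1284,p[0]-.571))%360-169.4)"
```

```text
0.0204868877401296 [-8.71970758 -6.40445419  6.42997305]
rot [ 0.03 -0.08  0.06] shift [ 0.11  0.09 -0.  ] | now [ 0.4857 -0.1871  0.252 ] tilt [-0.0068 -0.0022] jaw -55.79
45.149818569810805
```

Request:
apply_moves --targets '[{"ax": 0, "ay": 0, "az": 0, "dx": 0, "dy": 0, "dz": 0, "hand": 1}, {"ax": 0, "ay": 0, "az": 0, "dx": 0, "dy": 0, "dz": 0, "hand": 1}, {"ax": 0, "ay": 0, "az": 0, "dx": 0, "dy": 0, "dz": 0, "hand": 1}, {"ax": 0, "ay": 0, "az": 0, "dx": 0, "dy": 0, "dz": 0, "hand": 1}, {"ax": 0, "ay": 0, "az": 0, "dx": 0, "dy": 0, "dz": 0, "hand": 1}, {"ax": 0, "ay": 0, "az": 0, "dx": 0, "dy": 0, "dz": 1.5, "hand": 1}, {"ax": 0, "ay": 0, "az": 0, "dx": 0, "dy": 0, "dz": 3, "hand": 1}, {"ax": 0, "ay": 0, "az": 0, "dx": 0, "dy": 0, "dz": 4.5, "hand": 1}, {"ax": 0, "ay": 0, "az": 0, "dx": 0, "dy": 0, "dz": 4.5, "hand": 1}, {"ax": 0, "ay": 0, "az": 0, "dx": 0, "dy": 0, "dz": 4.5, "hand": 1}]'

```text
time: 46.45
position: [0.4858, -0.187, 0.3653]
tcp_rot: [-0.209, -0.674, -0.207, 0.678]
ft_force: [-0.7, 0.1, -0.2]
grip_width: 0.0852
```

```bash
python3 -c "
from m import *
im=lever(); save('w13.png',im); print(r.get_obs()['position'],r.get_obs()['ft_force'])"
```

```text
grip [311 186  31  30 694] c 489.9 -185.8 wh 20.5 21.2 ang 22.8 z med [112.6 113.9 114.9]
block [ 282   12   84   83 2444] c 571.2 -128.3 wh 50.1 50.0 ang 79.3 z med [50.3 51.9 52.9]
[ 0.48545418 -0.18706245  0.36421491] [ 0.03391893  0.51813095 -0.28560805]
```

View pics/w13.png

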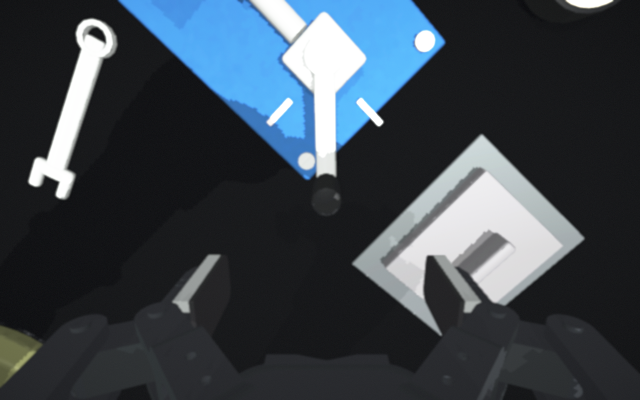

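Run:
```python
from h import *
im,d,K,E=get('top'); save('fin.png',im[140:340,130:530],2)
```

```text
(no output)
```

View pics/fin.png

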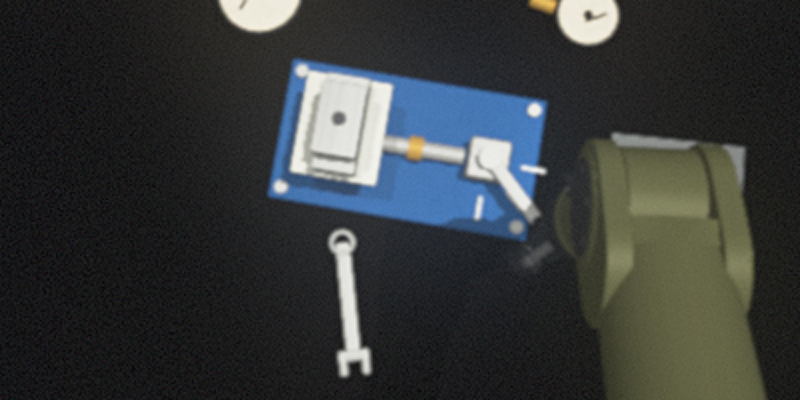

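The final view shows all four slabs in one pile on the carrier, and the lever over its 45° mark. The gauges and the spanner are where they were, and the gripper is clear.

```bash
python3 -c "
from plant import job
print(job.sign_off())"
```

```text
the job is handed in; nothing more can be done
None
```

The job is done in the order asked and handed in at about 46 s of simulated time.

- **Lever closed:** I swung it to the closed stop, felt as about 17 N against the tool. The camera then read the angle within about 1° of zero.
- **Cover:** I lifted it straight up 100 mm before moving it sideways. It sits upright on the mat, about 1 mm from the mat's centre. When I closed the gripper on the handle I was about 5 mm off-centre, so the cover shifted about that much on the carrier, within its play.
- **Weights:** All four slabs are stacked long, long, short, short, each lowered until the carrier held nearly all its weight before release. Each layer measured within about 1.5 mm of the carrier's centre and lies along the carrier. The carrier top sank from about 125.7 to 116.2 mm, about 9.5 mm in all, which is well short of forcing it.
- **Lever at 45°:** The gripper position gave 45.1° and the camera afterwards gave about 45.9°. The two disagree by under 1°, so I left it.

In the last picture the gauges and spanner were undisturbed. I saw no slab knocked aside and no slackening of the grip.

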